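Short-poured bars into the sprung scrap box

TASK

Three of the five cast brass bars on the wooden sorting board are short pours: they are 40 mm long where the two good ones are 62 mm. Get rid of the three short bars in the grey scrap box: for each, push its sprung flap open with the hand that holds the bar, keep the flap open while you let the bar drop through into the bin below, then come out and let the flap close. Leave the two full-length bars, the copper cup, the hammer and the steel block where they are.

Things in the scene. Friction and masses are not known exactly. Their poses are not given: they have to be found in the camera images.
- short_a_mid (a point): centre (half-way up) of a short-poured bar (a reject, about 65 g), a plain brass bar 40 x 16 x 12 mm lying flat on the board; point x axis along its length, y across its width, z up
- short_b_mid (a point): centre (half-way up) of a short-poured bar (a reject, about 65 g), a plain brass bar 40 x 16 x 12 mm lying flat on the board; point x axis along its length, y across its width, z up
- short_c_mid (a point): centre (half-way up) of a short-poured bar (a reject, about 65 g), a plain brass bar 40 x 16 x 12 mm lying flat on the board; point x axis along its length, y across its width, z up
- full_a_mid (a point): centre (half-way up) of a full-length bar (good, stays on the board), a plain brass bar 62 x 16 x 12 mm lying flat on the board; point x axis along its length, y across its width, z up
- full_b_mid (a point): centre (half-way up) of a full-length bar (good, stays on the board), a plain brass bar 62 x 16 x 12 mm lying flat on the board; point x axis along its length, y across its width, z up
- board: fixed wooden sorting board, 190 (x) x 275 (y) mm, origin at the centre of its underside; the bars and the cup stand on its floor, 10 mm above the bench, in two rows (along y) of three, about 85 mm apart; a 6 mm thick rim runs round it, its top 16 mm above the bench
- scrap_box: fixed grey steel scrap box, outside 92 (x) x 148 (y) mm, walls 4 mm, origin at the centre of its underside, x axis from front to back. Back and sides 190 mm high, front (-x) 125 mm. The mouth inside, 84 (x) x 140 (y) mm, is closed by the sloping flap; below is the hidden bin, its floor a ridge (53 mm high) along x falling to both sides. Stands left or right of the board, its low front turned roughly away from the robot
- flap (a joint): opening of the box's flap, rad: 0 shut, 0.94 fully open (hanging straight down by the back wall). Pushed down or back by fingers or bar it swings inwards; a spring shuts it when let go (0.1 N m at the hinge when shut, 0.25 fully open: 2 to 6 N at the fingers; a bar's weight does not open it)
- flap_hinge (a point): middle of the flap's hinge line, an 8 mm bar along the box's y, 38 mm behind the box's centre, 186 mm above the bench. The flap, an aluminium plate 136 mm wide, 102 mm from hinge to free edge, slopes down 36 degrees to the front lip when shut. Fingers centred 22 to 28 mm in front of the hinge, tips 45 mm below it, hold it at 60 degrees or steeper: a bar let go then slides into the bin
- flap_edge (a point): middle of the flap's free edge, which rests at the top of the front lip (125 mm high) when shut
- cup_mid (a point): centre of a small open copper cup, 32 mm across and 34 mm high, standing on the board among the bars; to be left alone
- hammer_grip (a point): handle of a hammer 240 mm long lying on the bench beyond the board and box; to be left alone
- block_mid (a point): centre of a 50 mm steel doming block standing on the bench between the board and the box; to be left alone
Things that resemble listed ones, but are neither listed nor needed, are in the scene too. What is shaped like the part that bears short_b_mid but purple is not meant.

How it is judged:
At the end, for the whole second after the job is handed in: All three short bars lie in the bin of the scrap box (their centres within its walls and less than 105 mm above the bench, so below the flap), the flap is shut (joint below 0.08 rad), and the full-length bars, cup, hammer and block are within 20 mm of where they started (z of each of short_a_mid, short_b_mid, short_c_mid in the frame of scrap_box below 0.105 m and x of short_a_mid in the frame of scrap_box between -0.043 and 0.043 m and y of short_a_mid in the frame of scrap_box between -0.071 and 0.071 m and x of short_b_mid in the frame of scrap_box between -0.043 and 0.043 m and y of short_b_mid in the frame of scrap_box between -0.071 and 0.071 m and x of short_c_mid in the frame of scrap_box between -0.043 and 0.043 m and y of short_c_mid in the frame of scrap_box between -0.071 and 0.071 m and value of joint flap below 0.08 rad and distance of each of full_a_mid, full_b_mid, cup_mid, hammer_grip, block_mid from where it was at the start of the episode below 0.02 m); the robot touches nothing.
It fails at once if a full-length bar is moved more than 20 mm (distance of any of full_a_mid, full_b_mid from where it was at the start of the episode above 0.02 m).
It fails at once if the copper cup is moved more than 20 mm or tipped over (distance of cup_mid from where it was at the start of the episode above 0.02 m or angle between cup_mid's own z axis and vertical above 0.6 rad).
It fails at once if the hammer or the steel block is moved more than 20 mm (distance of any of hammer_grip, block_mid from where it was at the start of the episode above 0.02 m).
It also fails if it takes over 72 s, if anything falls off the work surface, if the arm or the gripper's body presses on something with over 40 N, if the wrist force passes 120 N, or if a joint passes its speed limit or range.

ROBOT

A 6-joint arm with a two-finger parallel gripper is mounted at the origin on the work surface. World frame = base frame: x ahead of the robot, y to its left, z up, the work surface at z = 0. Lengths are in m, angles in rad, forces in N, time in s.
With the tool pointing down it reaches from about 0.35 to 0.775 m from the base axis. Payload 7.3 kg.
Tool frame: the origin (TCP) lies at the very end of the fingers, on their centre line; the grasp point (between the pads) lies 19 mm behind it; z points along the fingers, y is the direction in which the jaws open and shut (so a half turn about z gives the same grasp; the last joint's range is limited). The gripper opens to 92 mm and grips with 3 to 60 N. Pads are 19 mm wide; open, the fingers measure 130 mm over their backs; the gripper's body (75 mm by 190 mm) begins 47 mm behind the grasp point.
Start: joints at [-1.379, 0.342, 1.524, -0, 1.275, -0.146], TCP at [0.174, -0.495, 0.205] pointing down, gripper open.
Joint ranges: [-2.53, 2.53], [-0.77, 2.02], [0.04, 2.7], [-1, 4.14], [0.28, 2.66], [-3.11, 3.11]. Speed limits (rad/s): [2.57, 2.57, 3.14, 3.14, 3.14, 3.14].

INTERFACE

Orientations are given as a unit quaternion [w, x, y, z].
In Python, from rig import r, capture, camera_params gives the robot as it stands.
- The arm moves only by the shell command python3 -m inch 'ROWS' [OPENING] [FORCE]. ROWS is JSON, a list of rows, each an object of numbers: "x", "y", "z": the shift along the tool's x, y, z in m; "roll": the turn about the tool's z in degrees. In form: [{"x": .., "y": .., "z": .., "roll": ..}, ...]. A call has exactly 5 rows; each row shifts and turns the commanded pose from where the row before left it, along the tool's axes as they then stand; what a row does not reach is not made up. A row lasts 1/12 s, in which the tool goes at most 41.7 mm and 7.16 degrees, less where a joint would pass 70% of its speed; a pose out of reach is approached as far as the arm can. A call with a gripper value outside its range is refused whole. OPENING is the gripper's target within -1 to 1 (shut at 1, half-way at 0, fully open at -1), set as the call begins (- or left out, the last holds). The fingers move at their own pace and stop on an object; FORCE is the grip in N (left out, the last holds). Time passes only in rows, so rows that do not move let the fingers close, or fill a call up. It gives the time, the measured TCP pose, the force and the opening at its end, in the units of the state.
- r.read_state(): the state, without advancing time (a new reading comes with each control period).
- capture(name): name is "scene" or "top" or "wrist"; returns the picture (480x640x3 uint8, red, green, blue); there is no depth.
- camera_params(name): a dict with "fov_y" (degrees; the focal length in pixels is half the picture's height over the tangent of half this angle, whatever the lens; pixels are square), "cx", "cy" (the principal point, pixels), "R" (3x3) and "t" (3): a world point X has camera coordinates R X + t. Camera axes: x right, y down, z forward; pixel columns grow to the right and rows downward; lengths in m; the calibration is good to about 2 mm. A picture is of the moment at which its call begins: read the wrist's pose just before it. camera_params takes no time and is no camera call; for the wrist camera it gives the pose at the moment of the call.
- r.close_job(): hands the job in, once; it reports no verdict.
The state is a dict: "time": time; "joint_pos": joint angles; "qvel": joint speeds; "joint_torque": joint torques, N m; "ee_pos": TCP position; "tool_rot": TCP orientation; "force": force on the tool from outside, world axes, zero at the start; "wrist_torque": the same for the moment, N m; "grip_width": opening from 0.0 (shut) to 1.0 (fully open).
Only numpy, scipy, OpenCV 4.12 (cv2) and the standard library are available. Lean on these libraries where they do the work, as an engineer would, in place of code of your own. Each camera call takes 0.05 s, during which the arm holds its last target.

## Working session

There is one attempt and no reset: what is moved stays moved. The work goes in short steps, Python scripts to look and compute and a shell command to move; the robot and the scene stay as the last step left them, time stands still between calls to the robot, and variables do not carry over. Pictures are saved under pics/ and viewed, and the job is handed in when it is done.

```bash
ls; mkdir -p pics; python3 - <<'E'
from rig import r,capture,camera_params
import cv2
for n in("scene","top","wrist"):
    im=capture(n); cv2.imwrite(f"pics/{n}0.png",im[:,:,::-1]); print(n,camera_params(n))
print(r.read_state())
E
```

```text
pics
scene {'fov_y': 54.870548542485764, 'cx': 312.82965277853623, 'cy': 244.30935119755335, 'R': array([[-0.09114199,  0.99570116,  0.01650281],
       [ 0.66175506,  0.07294103, -0.74616342],
       [-0.74415951, -0.057086  , -0.66555827]]), 't': array([ 0.04449335, -0.27804182,  1.33226987])}
top {'fov_y': 56.811602025122724, 'cx': 319.54205867144384, 'cy': 236.15303537116378, 'R': array([[-0.01982855, -0.99974511, -0.0107954 ],
       [-0.98781446,  0.02125675, -0.15417763],
       [ 0.15436781,  0.00760673, -0.98798417]]), 't': array([0.01842508, 0.61479197, 0.75346343])}
wrist {'fov_y': 64.11191911916393, 'cx': 320.11452001730413, 'cy': 237.74513879210605, 'R': array([[ 3.32351474e-01, -9.43155583e-01, -2.10986946e-04],
       [-9.01509943e-01, -3.17742006e-01,  2.93802383e-01],
       [-2.77168397e-01, -9.74554482e-02, -9.55866160e-01]]), 't': array([-0.52623639, -0.03758792,  0.39086798])}
{'time': 0.15, 'joint_pos': array([-1.37901733e+00,  3.42553963e-01,  1.52480176e+00, -1.11115117e-05,
        1.27542653e+00, -1.45989708e-01]), 'qvel': array([-0.00111654, -0.00198144, -0.00367521,  0.00036974,  0.00021108,
        0.00063886]), 'joint_torque': array([ 8.65616767e-04, -4.31471050e+01, -2.44353712e+01,  7.17788469e-02,
        5.37437433e-02, -8.16953911e-05]), 'ee_pos': array([ 0.17393266, -0.49498823,  0.20450771]), 'tool_rot': array([-5.94522390e-04,  9.85772455e-01,  1.68084245e-01, -1.89293480e-05]), 'force': array([-0.00700384, -0.01572295,  0.56143101]), 'wrist_torque': array([ 0.05015391, -0.0201492 , -0.02179961]), 'grip_width': 0.9997545700349375}
```

View pics/scene0.png

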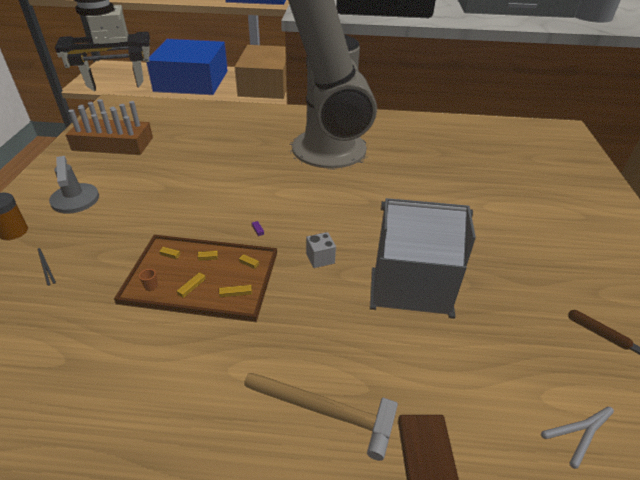

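View pics/top0.png

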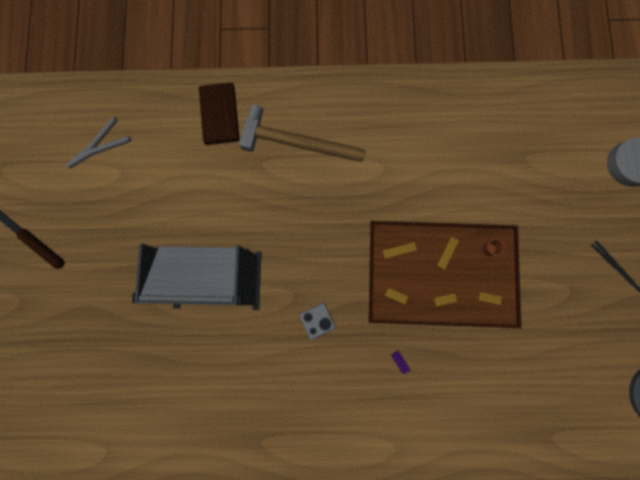

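View pics/wrist0.png

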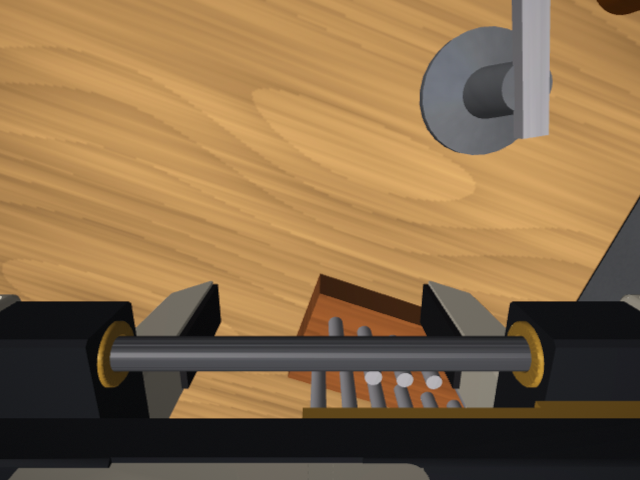

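The top view shows three short bars at about (397,297), (446,300) and (490,299). The two full bars are at (400,250) and (448,253), and the cup is at (493,247). The block is at (317,322) and the box at (200,275), with its front towards +x. Next I measure the bars and zoom in on the box.

```bash
cat > h.py <<'E'
import numpy as np,cv2
from rig import r,capture,camera_params
P={n:camera_params(n) for n in("scene","top")}
def ray(n,u,v,p=None):
    p=p or P[n]; f=240/np.tan(np.radians(p["fov_y"]/2))
    d=p["R"].T@np.array([(u-p["cx"])/f,(v-p["cy"])/f,1]); return -p["R"].T@p["t"],d
def onz(n,u,v,z,p=None):
    o,d=ray(n,u,v,p); return o+d*(z-o[2])/d[2]
def tri(a,b):
    (o1,d1),(o2,d2)=ray(*a),ray(*b)
    A=np.stack([d1,-d2],1); s=np.linalg.lstsq(A,o2-o1,rcond=None)[0]
    p,q=o1+s[0]*d1,o2+s[1]*d2; return (p+q)/2,np.linalg.norm(p-q)
E
python3 - <<'E'
from h import *
np.set_printoptions(precision=4,suppress=True)
for n in("scene","top"):
    im=cv2.imread(f"pics/{n}0.png"); hsv=cv2.cvtColor(im,cv2.COLOR_BGR2HSV)
    m=cv2.inRange(hsv,(20,140,75),(32,255,255))
    if n=="top": m[:200]=0;m[340:]=0;m[:,:360]=0;m[:,530:]=0
    else: m[:230]=0;m[310:]=0;m[:,:110]=0;m[:,280:]=0
    cs,_=cv2.findContours(m,cv2.RETR_EXTERNAL,cv2.CHAIN_APPROX_NONE)
    for c in cs:
        if cv2.contourArea(c)<25: continue
        # project contour to plane z=.020 then minAreaRect
        w=np.array([onz(n,u,v,.020)[:2] for u,v in c[:,0]],np.float32)*1000
        (cx,cy),(a,b),an=cv2.minAreaRect(w); bx=cv2.boxPoints(((cx,cy),(a,b),an))
        e=max((bx[1]-bx[0],bx[2]-bx[1]),key=np.linalg.norm)
        M=cv2.moments(c); u,v=M['m10']/M['m00'],M['m01']/M['m00']
        print(n,np.round((u,v),1),"ctr",onz(n,u,v,.018)[:2],"size",round(max(a,b)),round(min(a,b)),"yaw",round(np.degrees(np.arctan2(e[1],e[0]))%180,1))
t=cv2.imread("pics/top0.png")[230:325,120:275]; cv2.imwrite("pics/tb.png",cv2.convertScaleAbs(cv2.resize(t,None,fx=5,fy=5,interpolation=2),alpha=1.6))
t=cv2.imread("pics/scene0.png")[190:325,360:485]; cv2.imwrite("pics/sb.png",cv2.resize(t,None,fx=4.4,fy=4.4,interpolation=2))
E
```

```text
scene [234.9 290.5] ctr [ 0.5903 -0.1415] size 61 25 yaw 103.0
scene [191.  284.3] ctr [ 0.5834 -0.2297] size 65 24 yaw 152.6
scene [249.  260.9] ctr [ 0.5064 -0.1305] size 44 22 yaw 66.1
scene [207.2 255. ] ctr [ 0.4984 -0.2201] size 41 24 yaw 96.3
scene [169.5 252.1] ctr [ 0.4981 -0.3004] size 45 23 yaw 79.5
top [489.3 298. ] ctr [ 0.4987 -0.3016] size 40 13 yaw 76.2
top [444.1 299.3] ctr [ 0.4981 -0.2193] size 38 13 yaw 101.9
top [396.  295.8] ctr [ 0.5061 -0.1319] size 38 14 yaw 65.6
top [398.  250.5] ctr [ 0.5896 -0.1394] size 60 13 yaw 103.8
top [447.4 252.4] ctr [ 0.5841 -0.2308] size 60 15 yaw 150.6
```

View pics/tb.png

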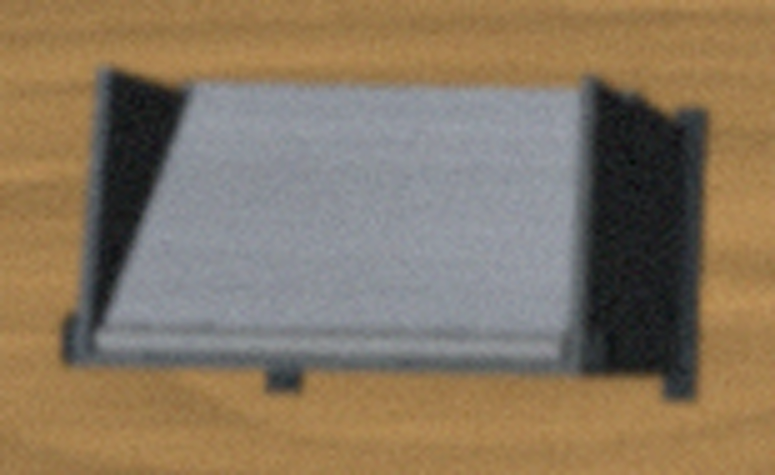

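View pics/sb.png

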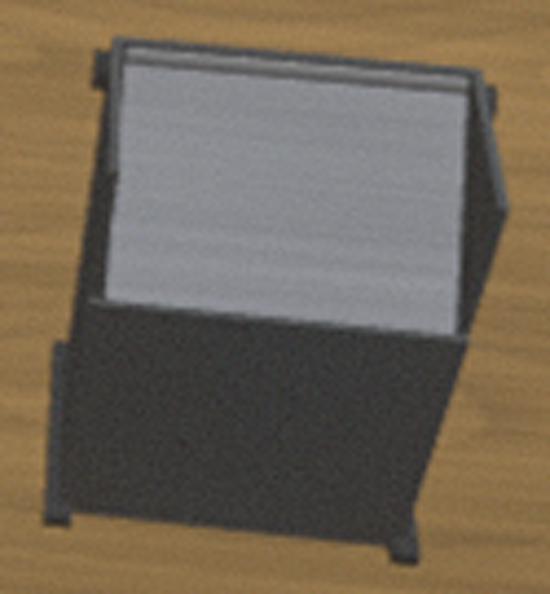

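```bash
python3 - <<'E'
from h import *
np.set_printoptions(precision=4,suppress=True)
T=lambda x,y:("top",120+(x+.5)/5-.5,230+(y+.5)/5-.5)
S=lambda x,y:("scene",360+(x+.5)/4.4-.5,190+(y+.5)/4.4-.5)
for nm,a,b in[("hinge+y",T(96,341),S(468,88)),("hinge-y",T(562,347),S(128,57)),("edge+y",T(192,85),S(457,334)),("edge-y",T(583,92),S(106,299)),
 ]:
    print(nm,*tri(a,b), onz(*a,.186 if nm[0]=='h' else .127), onz(*b,.186 if nm[0]=='h' else .127))
# outer back wall top corners z .19
for q in [T(92,360),T(580,372),S(112,38),S(482,70)]: print(q[0],onz(*q,.19))
E
```

```text
hinge+y [0.5077 0.2705 0.1863] 0.0011786081970748957 [0.5078 0.2712 0.186 ] [0.5077 0.2699 0.186 ]
hinge-y [0.5033 0.1343 0.1867] 0.00016857085983584038 [0.5033 0.1344 0.186 ] [0.5022 0.1345 0.186 ]
edge+y [0.5908 0.2668 0.1289] 0.0008921890186253618 [0.5911 0.268  0.127 ] [0.589 0.267 0.127]
edge-y [0.5858 0.1351 0.1299] 0.009594709707361098 [0.5861 0.1406 0.127 ] [0.5839 0.1307 0.127 ]
top [0.5022 0.2705 0.19  ]
top [0.4959 0.1283 0.19  ]
scene [0.4954 0.1277 0.19  ]
scene [0.5003 0.2757 0.19  ]
```

```bash
cat > go.py <<'E'
import sys
from h import *
from scipy.spatial.transform import Rotation as R
s=r.read_state(); q=s["tool_rot"]; M=R.from_quat([q[1],q[2],q[3],q[0]]).as_matrix()
p=s["ee_pos"]; h=np.degrees(np.arctan2(M[1,0],M[0,0]))
t=np.array([float(v) for v in sys.argv[1:4]]); d=M.T@(t-p)
print("t",round(s["time"],2),"pos",p.round(4),"h",round(h,2),"tilt",M[:,2].round(3),"j1,j6",np.degrees(s["joint_pos"][[0,5]]).round(1),"F",s["force"].round(1),"w",round(s["grip_width"]*92,1))
print("shift mm",(d*1000).round(1),"/5",(d*200).round(1),"/10",(d*100).round(1),"roll",round((h-float(sys.argv[4])+180)%360-180,2) if len(sys.argv)>4 else "")
E
python3 go.py .506 -.131 .205 66
```

```text
t 0.15 pos [ 0.1739 -0.495   0.2045] h 19.35 tilt [-0.     0.001 -1.   ] j1,j6 [-79.   -8.4] F [-0.  -0.   0.6] w 92.0
shift mm [ 4.339e+02 -2.334e+02 -1.000e-01] /5 [ 86.8 -46.7  -0. ] /10 [ 43.4 -23.3  -0. ] roll -46.65
```

```bash
python3 -m inch '[{"x":0.029,"y":-0.0156},{"x":0.029,"y":-0.0156},{"x":0.029,"y":-0.0156},{"x":0.029,"y":-0.0156},{"x":0.029,"y":-0.0156}]' 0.2 30
python3 -m inch '[{"x":0.029,"y":-0.0156},{"x":0.029,"y":-0.0156},{"x":0.029,"y":-0.0156},{"x":0.029,"y":-0.0156},{"x":0.029,"y":-0.0156}]'
python3 -m inch '[{"x":0.029,"y":-0.0156},{"x":0.029,"y":-0.0156},{"x":0.029,"y":-0.0156},{"x":0.029,"y":-0.0156},{"x":0.029,"y":-0.0156}]'
python3 -m inch '[{"roll":-6.66,"z":0.015},{"roll":-6.66,"z":0.015},{"roll":-6.66,"z":0.015},{"roll":-6.66,"z":0.015},{"roll":-6.66,"z":0.015}]'
python3 -m inch '[{"roll":-6.66},{"roll":-6.66},{"z":0},{"z":0},{"z":0}]'
python3 go.py .506 -.131 .0125 66
python3 - <<'E'
from h import *
cv2.imwrite("pics/w1.png",capture("wrist")[:,:,::-1])
E
```

```text
t 0.15 pos [ 0.1739 -0.495   0.2045] h 19.35 tilt [-0.     0.001 -1.   ] j1,j6 [-79.   -8.4] F [-0.  -0.   0.6] w 92.0
shift mm [ 433.9 -233.2  192.4] /5 [ 86.8 -46.6  38.5] /10 [ 43.4 -23.3  19.2] roll -46.65invalid input
invalid input
invalid input
invalid input
invalid input
```

View pics/w1.png

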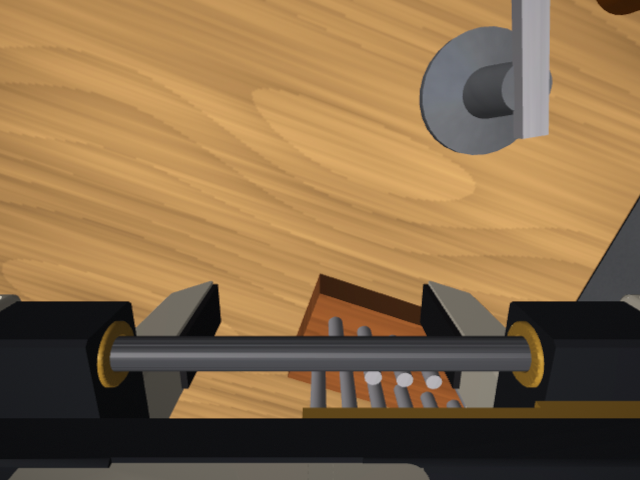

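The arm has not moved: the rows were refused, because each row needs all four keys.

```bash
python3 -m inch '[{"x":0.029,"y":-0.0156,"z":0,"roll":0},{"x":0.029,"y":-0.0156,"z":0,"roll":0},{"x":0.029,"y":-0.0156,"z":0,"roll":0},{"x":0.029,"y":-0.0156,"z":0,"roll":0},{"x":0.029,"y":-0.0156,"z":0,"roll":0}]' 0.2 30
```

```text
time: 0.62
ee_pos: [0.2856, -0.3724, 0.2049]
tool_rot: [-0.0, 0.986, 0.168, -0.0]
force: [0.3, -0.6, 0.1]
grip_width: 0.689
```

```bash
python3 -m inch '[{"x":0.029,"y":-0.0156,"z":0,"roll":0},{"x":0.029,"y":-0.0156,"z":0,"roll":0},{"x":0.029,"y":-0.0156,"z":0,"roll":0},{"x":0.029,"y":-0.0156,"z":0,"roll":0},{"x":0.029,"y":-0.0156,"z":0,"roll":0}]'
python3 -m inch '[{"x":0.029,"y":-0.0156,"z":0,"roll":0},{"x":0.029,"y":-0.0156,"z":0,"roll":0},{"x":0.029,"y":-0.0156,"z":0,"roll":0},{"x":0.029,"y":-0.0156,"z":0,"roll":0},{"x":0.029,"y":-0.0156,"z":0,"roll":0}]'
python3 -m inch '[{"x":0,"y":0,"z":0.015,"roll":-6.66},{"x":0,"y":0,"z":0.015,"roll":-6.66},{"x":0,"y":0,"z":0.015,"roll":-6.66},{"x":0,"y":0,"z":0.015,"roll":-6.66},{"x":0,"y":0,"z":0.015,"roll":-6.66}]'
python3 -m inch '[{"x":0,"y":0,"z":0,"roll":-6.66},{"x":0,"y":0,"z":0,"roll":-6.66},{"x":0,"y":0,"z":0,"roll":0},{"x":0,"y":0,"z":0,"roll":0},{"x":0,"y":0,"z":0,"roll":0}]'
python3 go.py .506 -.131 .0125 66
python3 - <<'E'
from h import *
cv2.imwrite("pics/w2.png",capture("wrist")[:,:,::-1])
E
```

```text
time: 1.03
ee_pos: [0.3967, -0.2506, 0.205]
tool_rot: [-0.0, 0.986, 0.168, -0.0]
force: [0.5, 0.1, -0.1]
grip_width: 0.407
time: 1.45
ee_pos: [0.5077, -0.1289, 0.2049]
tool_rot: [0.0, 0.986, 0.168, -0.0]
force: [0.9, -0.5, -0.4]
grip_width: 0.4
time: 1.87
ee_pos: [0.5068, -0.1302, 0.1291]
tool_rot: [-0.0, 0.895, 0.446, -0.0]
force: [0.2, -0.1, 0.6]
grip_width: 0.398
time: 2.28
ee_pos: [0.5069, -0.1304, 0.1301]
tool_rot: [0.0, 0.84, 0.543, 0.0]
force: [0.2, 0.1, 1.0]
grip_width: 0.403
t 2.28 pos [ 0.5069 -0.1304  0.1301] h 65.78 tilt [ 0. -0. -1.] j1,j6 [-22.8   1.4] F [0.2 0.1 1. ] w 37.1
shift mm [ -0.9  -0.6 117.6] /5 [-0.2 -0.1 23.5] /10 [-0.1 -0.1 11.8] roll -0.22
```

View pics/w2.png

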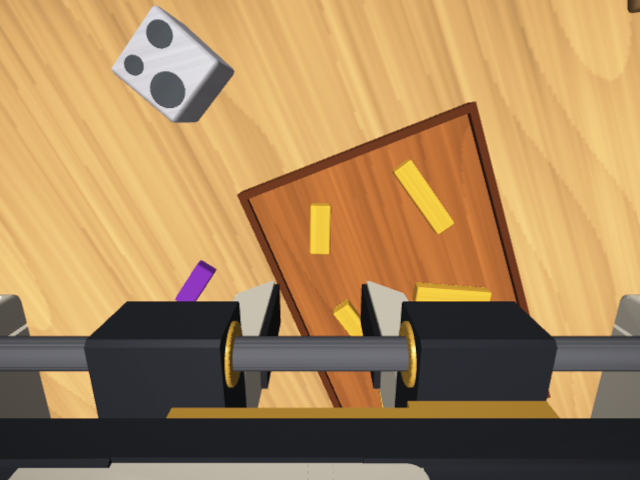

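The wrist view shows bar a at (320,229), upright in the picture, so it is aligned with the tool, and centred between the fingers. I cross-check it by ray, then descend.

```bash
python3 - <<'E'
from h import *
print(onz("wrist",320,229,.020,camera_params("wrist")))
E
python3 -m inch '[{"x":0,"y":-0.0003,"z":0.022,"roll":0},{"x":0,"y":-0.0003,"z":0.022,"roll":0},{"x":0,"y":0,"z":0.022,"roll":0},{"x":0,"y":0,"z":0.022,"roll":0},{"x":0,"y":0,"z":0.018,"roll":0}]'
python3 go.py .506 -.131 .0125 66
```

```text
[ 0.50626623 -0.1342386   0.02      ]
time: 2.75
ee_pos: [0.506, -0.1301, 0.0228]
tool_rot: [-0.0, 0.839, 0.544, -0.0]
force: [-0.4, 0.2, 0.2]
grip_width: 0.402
t 2.75 pos [ 0.506  -0.1301  0.0228] h 65.85 tilt [-0.  0. -1.] j1,j6 [-22.8   1.3] F [-0.4  0.2  0.2] w 37.0
shift mm [-0.8  0.4 10.3] /5 [-0.2  0.1  2.1] /10 [-0.1  0.   1. ] roll -0.15
```

```bash
python3 -m inch '[{"x":-0.001,"y":0,"z":0.005,"roll":0},{"x":-0.001,"y":0,"z":0.005,"roll":0},{"x":0,"y":0,"z":0,"roll":0},{"x":0,"y":0,"z":0,"roll":0},{"x":0,"y":0,"z":0,"roll":0}]'
python3 -m inch '[{"x":0,"y":0,"z":0,"roll":0},{"x":0,"y":0,"z":0,"roll":0},{"x":0,"y":0,"z":0,"roll":0},{"x":0,"y":0,"z":0,"roll":0},{"x":0,"y":0,"z":0,"roll":0}]' 1 40
python3 go.py .506 -.131 .0125 66
```

```text
time: 3.17
ee_pos: [0.5063, -0.1324, 0.0151]
tool_rot: [0.001, 0.839, 0.544, 0.001]
force: [-0.1, 1.2, 0.1]
grip_width: 0.402
time: 3.58
ee_pos: [0.5056, -0.132, 0.0142]
tool_rot: [0.0, 0.839, 0.544, 0.0]
force: [0.4, -0.6, -0.6]
grip_width: 0.085
t 3.58 pos [ 0.5056 -0.132   0.0142] h 65.98 tilt [ 0. -0. -1.] j1,j6 [-23.   1.] F [ 0.4 -0.6 -0.6] w 7.8
shift mm [ 1.1 -0.   1.7] /5 [ 0.2 -0.   0.3] /10 [ 0.1 -0.   0.2] roll -0.02
```

```bash
python3 - <<'E'
from h import *
print(r.read_state()["grip_width"]*92)
cv2.imwrite("pics/w3.png",capture("wrist")[:,:,::-1])
cv2.imwrite("pics/s3.png",cv2.resize(capture("scene")[200:330,90:300],None,fx=3.5,fy=3.5)[:,:,::-1])
print(r.read_state()["grip_width"]*92)
E
```

```text
7.820505910763892
1.6617008358625132
```

View pics/w3.png

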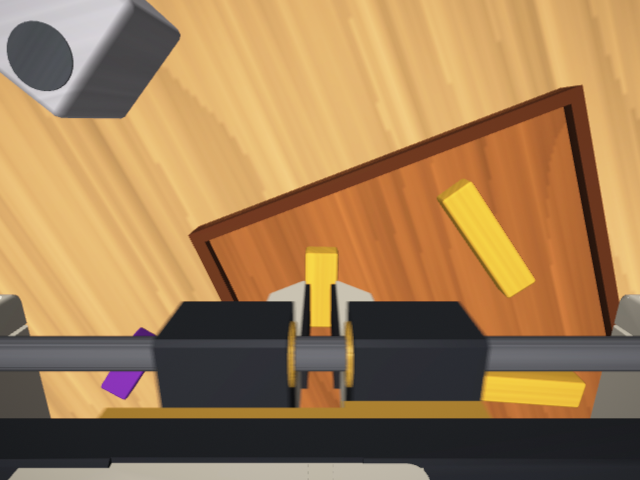

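View pics/s3.png

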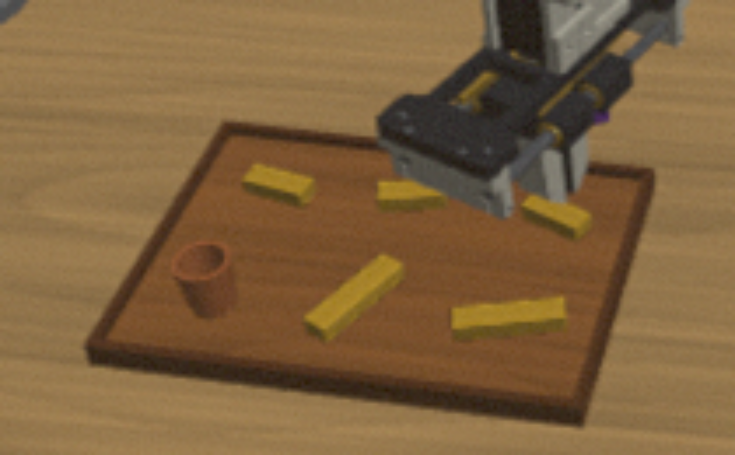

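```bash
python3 - <<'E'
from h import *
p=camera_params("wrist")
print("C",-p["R"].T@p["t"], r.read_state()["ee_pos"])
for v in (248,256,324): print(v,onz("wrist",321,v,.022,p), onz("wrist",321,v,.01,p))
s=capture("scene");hsv=cv2.cvtColor(s[:,:,::-1].copy(),cv2.COLOR_BGR2HSV)
m=cv2.inRange(hsv,(20,140,75),(32,255,255));m[:230]=0;m[310:]=0;m[:,:110]=0;m[:,280:]=0
for c in cv2.findContours(m,0,1)[0]:
    if cv2.contourArea(c)>20: print(cv2.boundingRect(c), onz("scene",*np.mean([c[:,0].min(0),c[:,0].max(0)],0),.018))
E
```

```text
C [ 0.5382159  -0.06064976  0.19406358] [ 0.50553287 -0.13198006  0.01403965]
248 [ 0.51504107 -0.11393629  0.022     ] [ 0.51342482 -0.11765258  0.01      ]
256 [ 0.51340867 -0.11761491  0.022     ] [ 0.51167858 -0.12158775  0.01      ]
324 [ 0.49862218 -0.15093641  0.022     ] [ 0.49586085 -0.15723315  0.01      ]
(219, 285, 33, 12) [ 0.59026468 -0.14127999  0.018     ]
(177, 273, 28, 25) [ 0.585235  -0.2300323  0.018    ]
(239, 255, 20, 14) [ 0.50826612 -0.13115753  0.018     ]
(198, 251, 19, 9) [ 0.49837847 -0.22053272  0.018     ]
(159, 247, 21, 11) [ 0.49799472 -0.30151591  0.018     ]
```

```bash
python3 -m inch '[{"x":0,"y":0,"z":0,"roll":0},{"x":0,"y":0,"z":0,"roll":0},{"x":0,"y":0,"z":0,"roll":0},{"x":0,"y":0,"z":0,"roll":0},{"x":0,"y":0,"z":0,"roll":0}]'
python3 - <<'E'
from h import *
cv2.imwrite("pics/w4.png",cv2.resize(capture("wrist")[200:440,180:480],None,fx=2.6,fy=2.5)[:,:,::-1])
E
```

```text
time: 4.15
ee_pos: [0.5055, -0.132, 0.014]
tool_rot: [0.0, 0.839, 0.544, -0.0]
force: [-0.9, -0.0, -0.1]
grip_width: 0.005
```

View pics/w4.png

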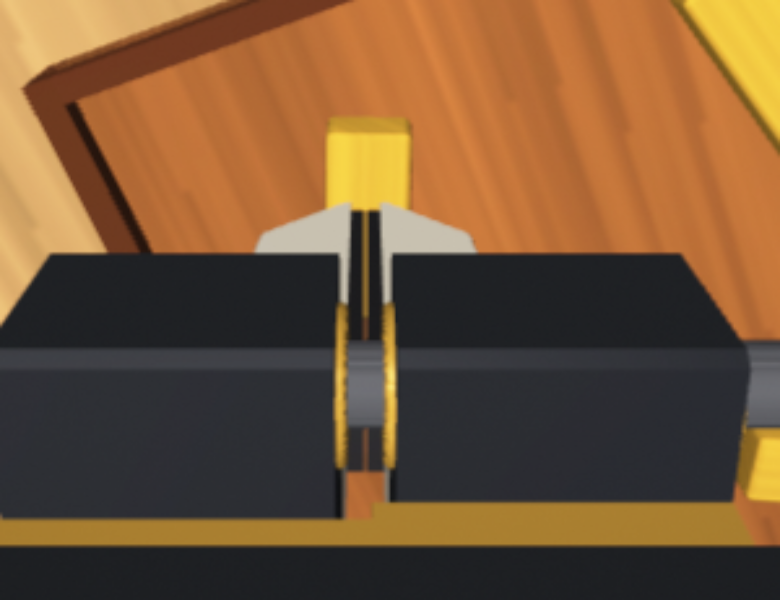

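```bash
python3 - <<'E'
from h import *
s=r.read_state();e=s["ee_pos"]
def proj(p,X):
    f=240/np.tan(np.radians(p["fov_y"]/2)); c=p["R"]@X+p["t"]; return p["cx"]+f*c[0]/c[2],p["cy"]+f*c[1]/c[2]
h=np.radians(66);tx=np.array([np.cos(h),np.sin(h),0])
w=capture("wrist")[:,:,::-1].copy();p=camera_params("wrist")
im=capture("scene")[:,:,::-1].copy()
for dz,col in((0,(0,0,255)),(.02,(0,255,0)),(.04,(255,0,0))):
  for a in(-.0095,.0095):
    X=e+tx*a+[0,0,dz]
    print(dz,a,np.round(proj(p,X)),np.round(proj(P["scene"],X),1))
    u,v=proj(p,X); cv2.circle(w,(int(u),int(v)),2,col,-1)
w=cv2.resize(w[200:440,180:480],None,fx=2.6,fy=2.5)
cv2.imwrite("pics/w5.png",w)
cv2.imwrite("pics/s5.png",cv2.resize(im[200:280,210:310],None,fx=7,fy=7,interpolation=2))
E
```

```text
0 -0.0095 [318. 298.] [244.7 260.4]
0 0.0095 [318. 263.] [252.3 263.6]
0.02 -0.0095 [318. 317.] [243.9 253.3]
0.02 0.0095 [318. 279.] [251.6 256.5]
0.04 -0.0095 [318. 341.] [243.1 246. ]
0.04 0.0095 [318. 299.] [250.9 249.2]
```

View pics/w5.png

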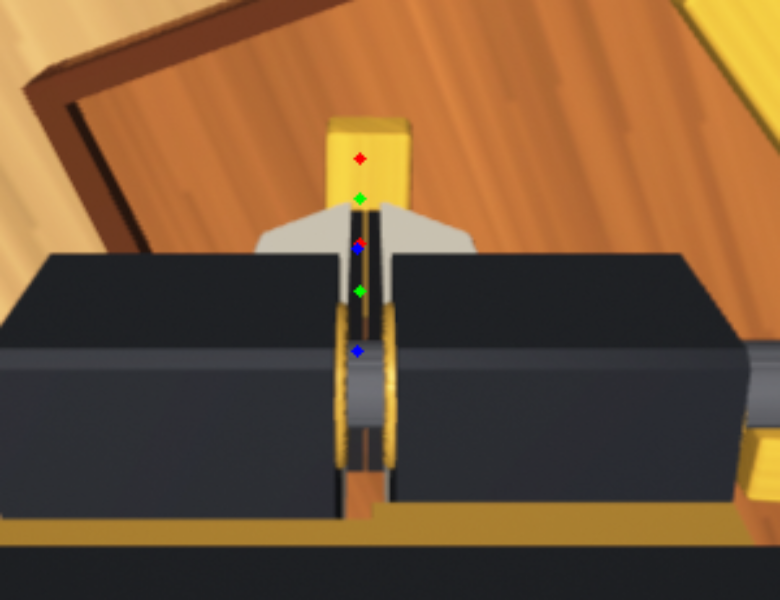

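View pics/s5.png

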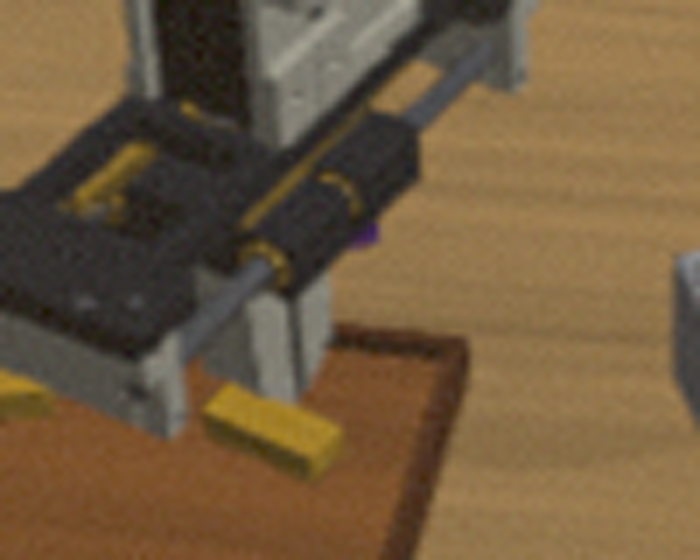

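The fingers closed above the bar. In the scene view their tips end at about px (250,257), while the reported TCP projects to (252,263.6). In the wrist view the tip edge is at row 284 against an expected 263. Both views put the real finger ends about 20 mm above the reported TCP. I will open the fingers and feel for the floor in small steps.

```bash
python3 -m inch '[{"x":0,"y":0,"z":0,"roll":0},{"x":0,"y":0,"z":0,"roll":0},{"x":0,"y":0,"z":0,"roll":0},{"x":0,"y":0,"z":0,"roll":0},{"x":0,"y":0,"z":0,"roll":0}]' 0.2 30
python3 -m inch '[{"x":0,"y":0,"z":0.002,"roll":0},{"x":0,"y":0,"z":0.002,"roll":0},{"x":0,"y":0,"z":0.002,"roll":0},{"x":0,"y":0,"z":0.002,"roll":0},{"x":0,"y":0,"z":0,"roll":0}]'
```

```text
time: 4.72
ee_pos: [0.5055, -0.132, 0.014]
tool_rot: [0.0, 0.839, 0.544, -0.0]
force: [-0.3, 0.7, 0.1]
grip_width: 0.316
time: 5.13
ee_pos: [0.5052, -0.1319, 0.0055]
tool_rot: [-0.0, 0.839, 0.544, -0.0]
force: [-0.1, -1.3, -0.3]
grip_width: 0.404
```

```bash
python3 - <<'E'
from h import *
cv2.imwrite("pics/w6.png",cv2.resize(capture("wrist")[200:440,180:480],None,fx=2.5,fy=2.5)[:,:,::-1])
cv2.imwrite("pics/s6.png",cv2.resize(capture("scene")[200:280,210:310],None,fx=7,fy=7,interpolation=2)[:,:,::-1])
E
```

```text
(no output)
```

View pics/w6.png

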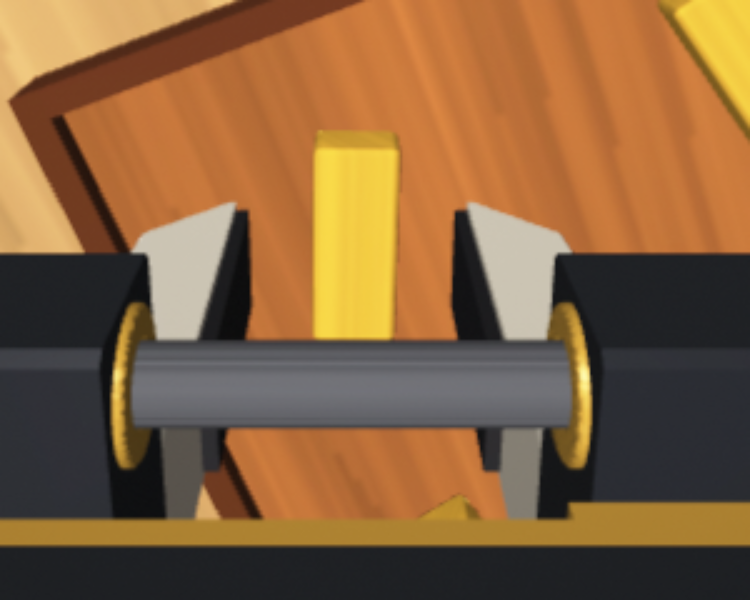

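View pics/s6.png

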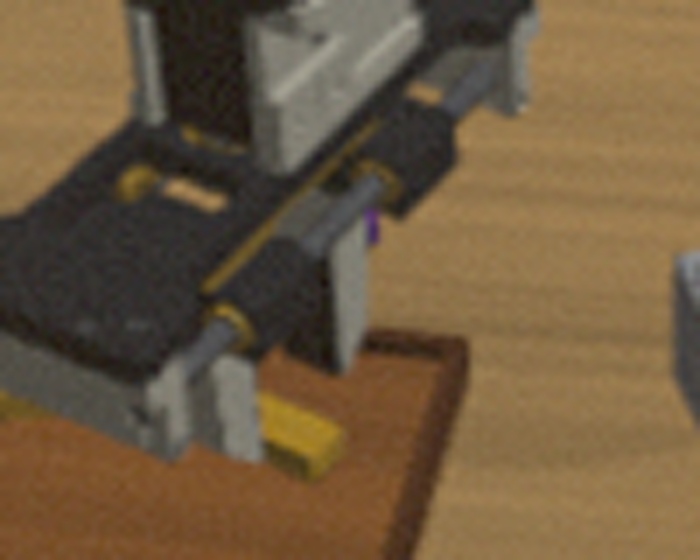

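Reported z is 5.5 mm, below the floor height, and there is no contact, so the reported TCP is confirmed too low. I keep feeling downward.

```bash
python3 -m inch '[{"x":0,"y":0,"z":0.002,"roll":0},{"x":0,"y":0,"z":0.002,"roll":0},{"x":0,"y":0,"z":0.002,"roll":0},{"x":0,"y":0,"z":0.001,"roll":0},{"x":0,"y":0,"z":0,"roll":0}]'
```

```text
time: 5.65
ee_pos: [0.5053, -0.1319, -0.0013]
tool_rot: [-0.0, 0.839, 0.544, -0.0]
force: [-0.1, 1.3, -0.8]
grip_width: 0.399
```

```bash
python3 -m inch '[{"x":0,"y":0,"z":0.001,"roll":0},{"x":0,"y":0,"z":0.001,"roll":0},{"x":0,"y":0,"z":0.001,"roll":0},{"x":0,"y":0,"z":0,"roll":0},{"x":0,"y":0,"z":0,"roll":0}]'
```

```text
time: 6.07
ee_pos: [0.5055, -0.132, -0.004]
tool_rot: [-0.0, 0.839, 0.544, -0.0]
force: [0.1, -0.3, -0.3]
grip_width: 0.399
```

```bash
python3 - <<'E'
from h import *
cv2.imwrite("pics/s7.png",cv2.resize(capture("scene")[200:280,210:310],None,fx=7,fy=7,interpolation=2)[:,:,::-1])
E
```

```text
(no output)
```

View pics/s7.png

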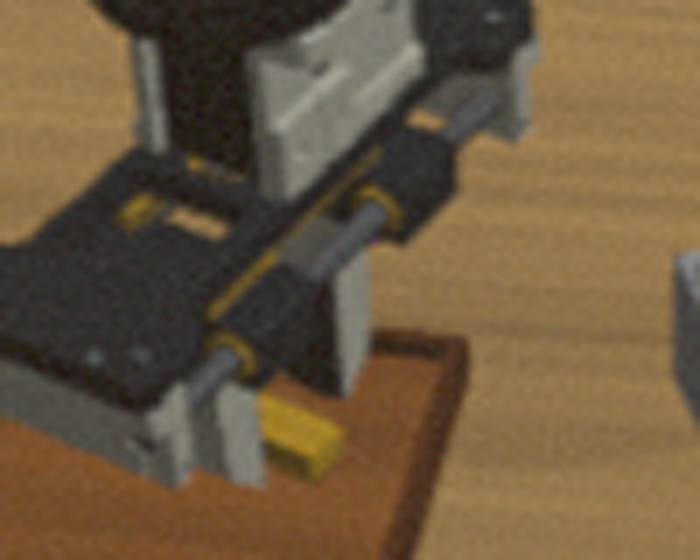

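```bash
python3 -m inch '[{"x":0,"y":0,"z":0.001,"roll":0},{"x":0,"y":0,"z":0.001,"roll":0},{"x":0,"y":0,"z":0,"roll":0},{"x":0,"y":0,"z":0,"roll":0},{"x":0,"y":0,"z":0,"roll":0}]'
```

```text
time: 6.53
ee_pos: [0.5055, -0.132, -0.006]
tool_rot: [0.0, 0.839, 0.544, -0.0]
force: [0.0, -0.2, 0.2]
grip_width: 0.398
```

```bash
python3 -m inch '[{"x":0,"y":0,"z":0.001,"roll":0},{"x":0,"y":0,"z":0.001,"roll":0},{"x":0,"y":0,"z":0,"roll":0},{"x":0,"y":0,"z":0,"roll":0},{"x":0,"y":0,"z":0,"roll":0}]'
```

```text
time: 6.95
ee_pos: [0.5055, -0.132, -0.008]
tool_rot: [0.0, 0.839, 0.544, -0.0]
force: [-0.2, 0.8, -0.8]
grip_width: 0.4
```

```bash
python3 -m inch '[{"x":0,"y":0,"z":0.001,"roll":0},{"x":0,"y":0,"z":0.0005,"roll":0},{"x":0,"y":0,"z":0,"roll":0},{"x":0,"y":0,"z":0,"roll":0},{"x":0,"y":0,"z":0,"roll":0}]'
```

```text
time: 7.37
ee_pos: [0.5055, -0.132, -0.0095]
tool_rot: [0.0, 0.839, 0.544, -0.0]
force: [-0.7, 1.0, -1.0]
grip_width: 0.398
```

```bash
python3 -m inch '[{"x":0,"y":0,"z":0,"roll":0},{"x":0,"y":0,"z":0,"roll":0},{"x":0,"y":0,"z":0,"roll":0},{"x":0,"y":0,"z":0,"roll":0},{"x":0,"y":0,"z":0,"roll":0}]' 1 40; python3 -m inch '[{"x":0,"y":0,"z":0,"roll":0},{"x":0,"y":0,"z":0,"roll":0},{"x":0,"y":0,"z":0,"roll":0},{"x":0,"y":0,"z":0,"roll":0},{"x":0,"y":0,"z":0,"roll":0}]'
```

```text
time: 7.78
ee_pos: [0.5056, -0.132, -0.0095]
tool_rot: [0.0, 0.839, 0.544, 0.0]
force: [-0.2, 0.1, 0.9]
grip_width: 0.169
time: 8.2
ee_pos: [0.5056, -0.132, -0.0095]
tool_rot: [0.0, 0.839, 0.544, 0.0]
force: [-0.4, 0.4, -0.7]
grip_width: 0.167
```

```bash
python3 - <<'E'
from h import *
cv2.imwrite("pics/w8.png",cv2.resize(capture("wrist")[200:440,180:480],None,fx=2.5,fy=2.5)[:,:,::-1])
cv2.imwrite("pics/s8.png",cv2.resize(capture("scene")[200:280,210:310],None,fx=7,fy=7,interpolation=2)[:,:,::-1])
E
```

View pics/w8.png

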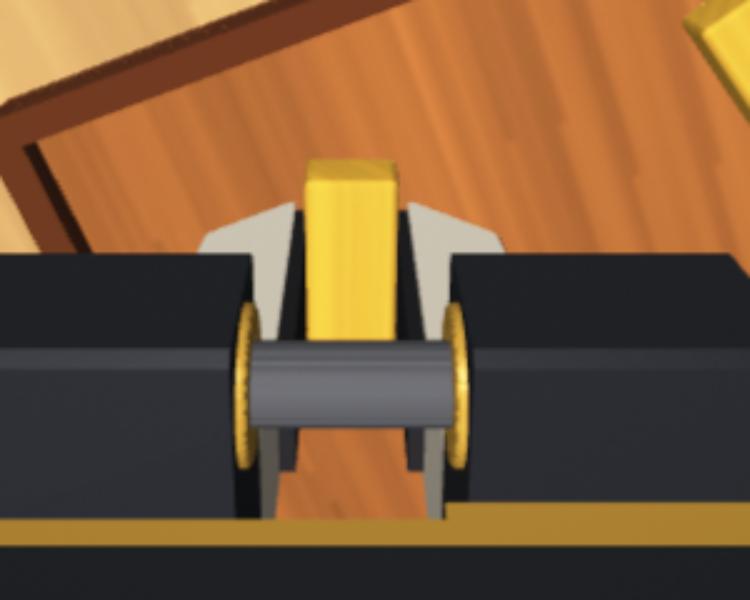

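View pics/s8.png

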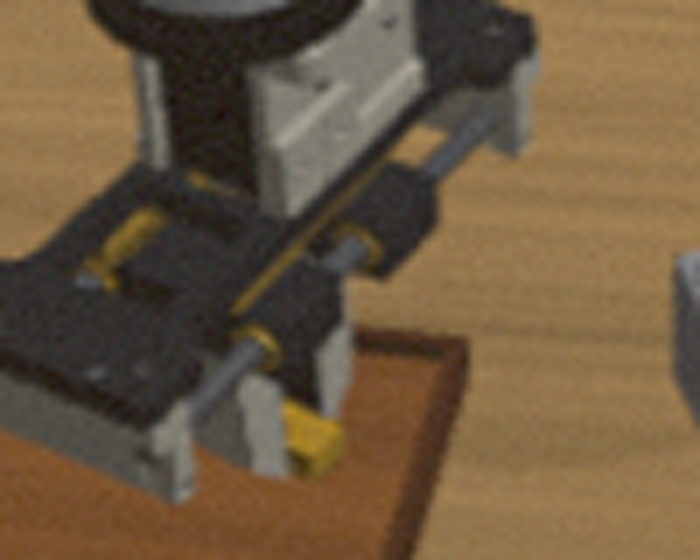

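Width 0.167 is about 15.4 mm, so the bar is now held; the pictures show it between the pads. The finger ends are about 20 mm above the reported TCP. I lift 5 mm to check, and estimate how high the body is above the tips, for clearance over the box walls.

```bash
python3 - <<'E'
from h import *
e=r.read_state()["ee_pos"];p=P["scene"]
f=240/np.tan(np.radians(p["fov_y"]/2)); h=np.radians(66)
tx=np.array([np.cos(h),np.sin(h),0]);ty=np.array([np.sin(h),-np.cos(h),0])
for sx in(-.0375,0,.0375):
  for z in (.05,.06,.07,.08):
    c=p["R"]@(e*[1,1,0]+tx*sx+ty*.095+[0,0,z])+p["t"]; print(sx,z,(p["cx"]+f*c[0]/c[2]).round(1),(p["cy"]+f*c[1]/c[2]).round(1))
E
python3 -m inch '[{"x":0,"y":0,"z":-0.005,"roll":0},{"x":0,"y":0,"z":-0.02,"roll":0},{"x":0,"y":0,"z":-0.025,"roll":0},{"x":0,"y":0,"z":-0.025,"roll":0},{"x":0,"y":0,"z":-0.025,"roll":0}]'
```

```text
-0.0375 0.05 202.0 271.4
-0.0375 0.06 201.2 267.6
-0.0375 0.07 200.5 263.8
-0.0375 0.08 199.7 260.0
0 0.05 217.7 278.5
0 0.06 217.1 274.8
0 0.07 216.4 271.0
0 0.08 215.7 267.1
0.0375 0.05 233.9 285.8
0.0375 0.06 233.4 282.1
0.0375 0.07 232.9 278.3
0.0375 0.08 232.3 274.4
time: 8.72
ee_pos: [0.5051, -0.1319, 0.0917]
tool_rot: [-0.0, 0.839, 0.544, -0.0]
force: [0.1, -0.9, -1.1]
grip_width: 0.17
```

```bash
python3 - <<'E'
from h import *
s=capture("scene");print(r.read_state()["ee_pos"],r.read_state()["grip_width"])
cv2.imwrite("pics/s9.png",cv2.resize(s[130:290,170:330],None,fx=3.7,fy=3.7,interpolation=2)[:,:,::-1])
E
```

```text
[ 0.50791781 -0.1328988   0.09663075] 0.16871898535690177
```

View pics/s9.png

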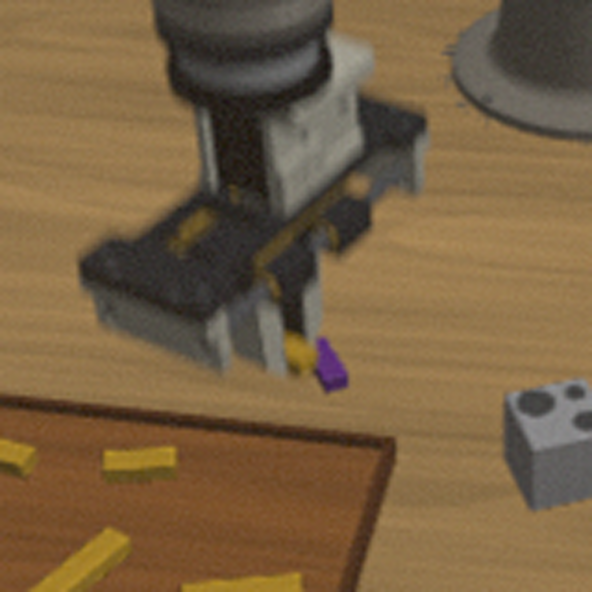

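Bar a hangs in the grip at crop (295,350). The body's lower corner is about 75 mm above the real finger ends, so body clearance is fine. I lift, turn, and carry it to the box.

```bash
python3 -m inch '[{"x":0,"y":0,"z":-0.022,"roll":6.8},{"x":0,"y":0,"z":-0.022,"roll":6.8},{"x":0,"y":0,"z":-0.022,"roll":6.8},{"x":0,"y":0,"z":-0.022,"roll":6.8},{"x":0,"y":0,"z":-0.022,"roll":6.8}]'
python3 -m inch '[{"x":0,"y":0,"z":0,"roll":6.8},{"x":0,"y":0,"z":0,"roll":6.8},{"x":0,"y":0,"z":0,"roll":6.8},{"x":0,"y":0,"z":0,"roll":6.8},{"x":0,"y":0,"z":0,"roll":6.8}]'
python3 go.py .5505 .201 .205 -2
```

```text
time: 9.18
ee_pos: [0.5051, -0.1318, 0.2017]
tool_rot: [-0.0, 0.962, 0.273, -0.0]
force: [-0.3, 0.2, -0.4]
grip_width: 0.171
time: 9.6
ee_pos: [0.5052, -0.1319, 0.2006]
tool_rot: [-0.0, 1.0, -0.021, -0.0]
force: [-0.0, -0.1, -0.5]
grip_width: 0.171
t 9.6 pos [ 0.5052 -0.1319  0.2006] h -2.36 tilt [-0.  0. -1.] j1,j6 [-23.   69.3] F [-0.  -0.1 -0.5] w 15.8
shift mm [  31.5 -334.4   -4.4] /5 [  6.3 -66.9  -0.9] /10 [  3.2 -33.4  -0.4] roll -0.36
```

```bash
python3 -m inch '[{"x":0.0032,"y":-0.0334,"z":-0.001,"roll":0},{"x":0.0032,"y":-0.0334,"z":-0.001,"roll":0},{"x":0.0032,"y":-0.0334,"z":-0.001,"roll":0},{"x":0.0032,"y":-0.0334,"z":-0.001,"roll":0},{"x":0.0032,"y":-0.0334,"z":-0.001,"roll":0}]'
python3 -m inch '[{"x":0.0032,"y":-0.0334,"z":0,"roll":0},{"x":0.0032,"y":-0.0334,"z":0,"roll":0},{"x":0.0032,"y":-0.0334,"z":0,"roll":0},{"x":0.003,"y":-0.0334,"z":0,"roll":0},{"x":0.003,"y":-0.0334,"z":0,"roll":0}]'
python3 go.py .5505 .201 .119 -2
python3 - <<'E'
from h import *
s=capture("scene");w=capture("wrist")
cv2.imwrite("pics/s10.png",cv2.resize(s[120:330,330:540],None,fx=2.8,fy=2.8,interpolation=2)[:,:,::-1])
cv2.imwrite("pics/w10.png",w[:,:,::-1])
E
```

```text
time: 10.02
ee_pos: [0.5271, 0.0358, 0.2056]
tool_rot: [0.0, 1.0, -0.018, -0.0]
force: [1.4, -0.4, 0.2]
grip_width: 0.171
time: 10.43
ee_pos: [0.5486, 0.2024, 0.2055]
tool_rot: [0.0, 1.0, -0.018, -0.0]
force: [0.4, -0.2, -1.3]
grip_width: 0.167
t 10.43 pos [0.5486 0.2024 0.2055] h -2.02 tilt [-0. -0. -1.] j1,j6 [ 12.7 104.8] F [ 0.4 -0.2 -1.3] w 15.4
shift mm [ 2.   1.3 86.5] /5 [ 0.4  0.3 17.3] /10 [0.2 0.1 8.7] roll -0.02
```

View pics/s10.png

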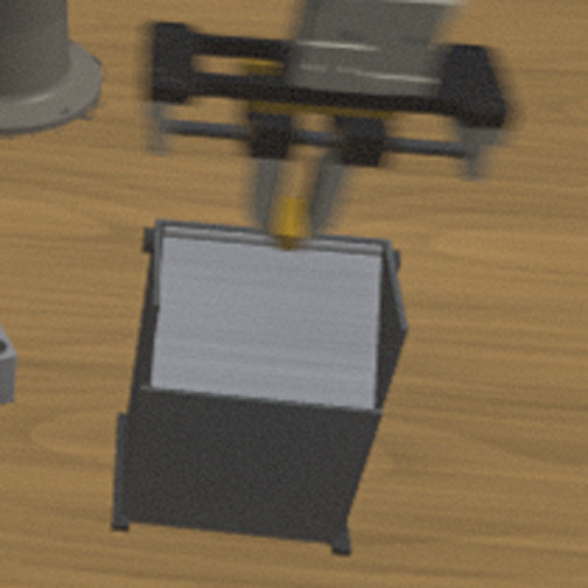

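View pics/w10.png

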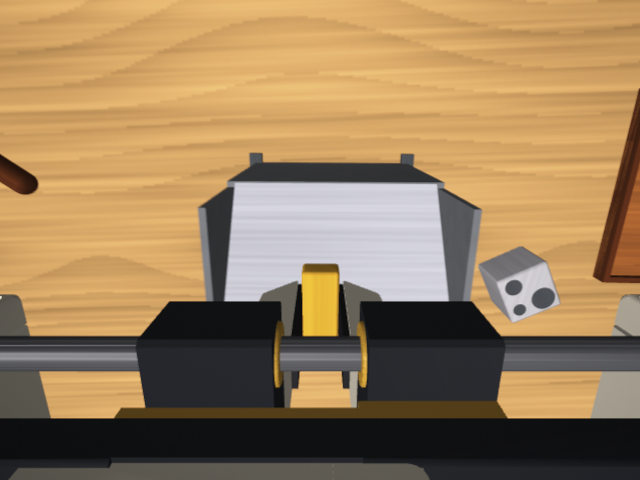

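```bash
python3 - <<'E'
from h import *
p=camera_params("wrist");print("C",-p["R"].T@p["t"])
for n,u,v,z in[("frontL",231,182,.125),("frontR",441,182,.125),("sideL",200,208,.19),("sideR",480,208,.19),("tcpcol",320,208,.19)]:print(n,onz("wrist",u,v,z,p))
im=cv2.imread("pics/w10.png");cv2.imwrite("pics/w10c.png",cv2.resize(im[140:310,180:500],None,fx=2.5,fy=2.5,interpolation=2))
E
```

```text
C [0.62831012 0.20114604 0.38512629]
frontL [0.58977689 0.26300673 0.125     ]
frontR [0.58557346 0.12033631 0.125     ]
sideL [0.58636624 0.26499919 0.19      ]
sideR [0.58208112 0.11940005 0.19      ]
tcpcol [0.58452941 0.20258745 0.19      ]
```

View pics/w10c.png

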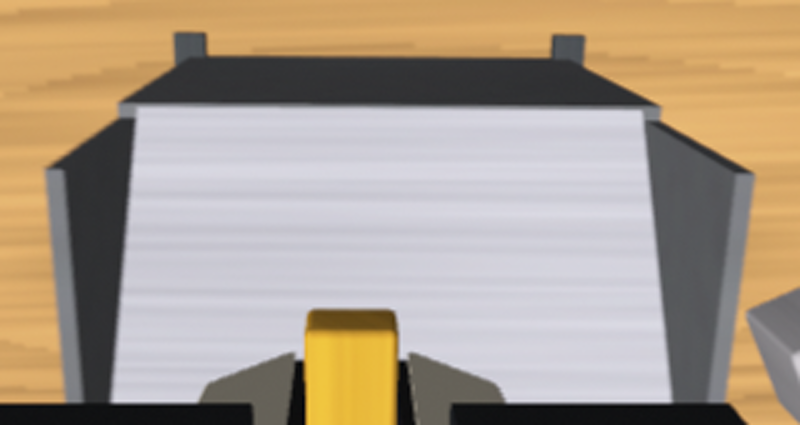

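The wrist view puts the box's centre plane about 8–10 mm to the -y side of the tool, and that does not agree with the two fixed cameras. That picture was blurred, so I take fresh ones at rest.

```bash
python3 -m inch '[{"x":0,"y":0,"z":0,"roll":0},{"x":0,"y":0,"z":0,"roll":0},{"x":0,"y":0,"z":0,"roll":0},{"x":0,"y":0,"z":0,"roll":0},{"x":0,"y":0,"z":0,"roll":0}]'
python3 - <<'E'
from h import *
p=camera_params("wrist");w=capture("wrist");s=capture("scene");t=capture("top")
print("ee",r.read_state()["ee_pos"],"C",-p["R"].T@p["t"])
cv2.imwrite("pics/w11.png",cv2.resize(w[140:310,180:500],None,fx=2.5,fy=2.5,interpolation=2)[:,:,::-1])
cv2.imwrite("pics/s11.png",cv2.resize(s[120:330,330:540],None,fx=2.8,fy=2.8,interpolation=2)[:,:,::-1])
cv2.imwrite("pics/t11.png",cv2.convertScaleAbs(cv2.resize(t[180:340,80:320],None,fx=3.3,fy=3.3,interpolation=2)[:,:,::-1],alpha=1.6))
E
```

```text
time: 10.95
ee_pos: [0.549, 0.1996, 0.2057]
tool_rot: [0.0, 1.0, -0.018, 0.0]
force: [0.1, 0.2, -1.6]
grip_width: 0.171
ee [0.54899394 0.20012164 0.20563567] C [0.62880059 0.19539203 0.38570779]
```

View pics/w11.png

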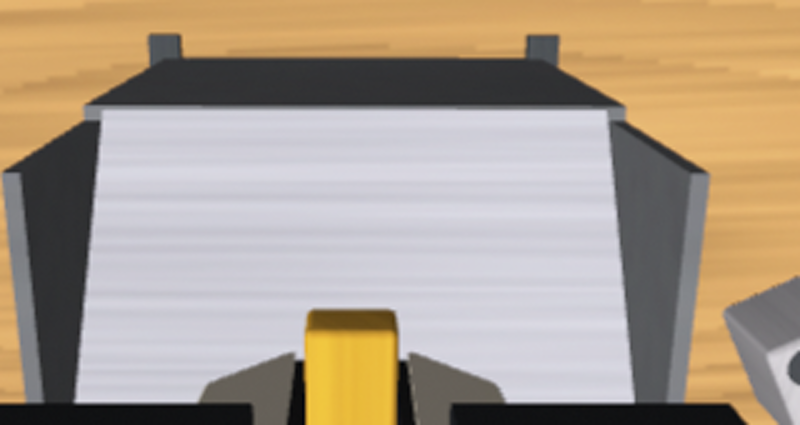

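View pics/s11.png

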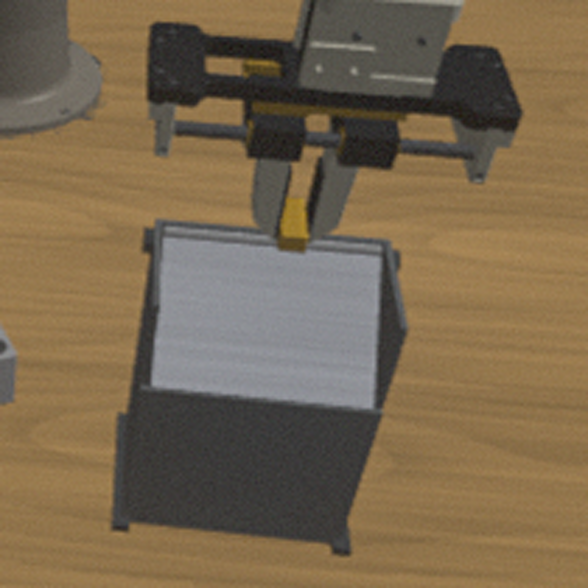

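View pics/t11.png

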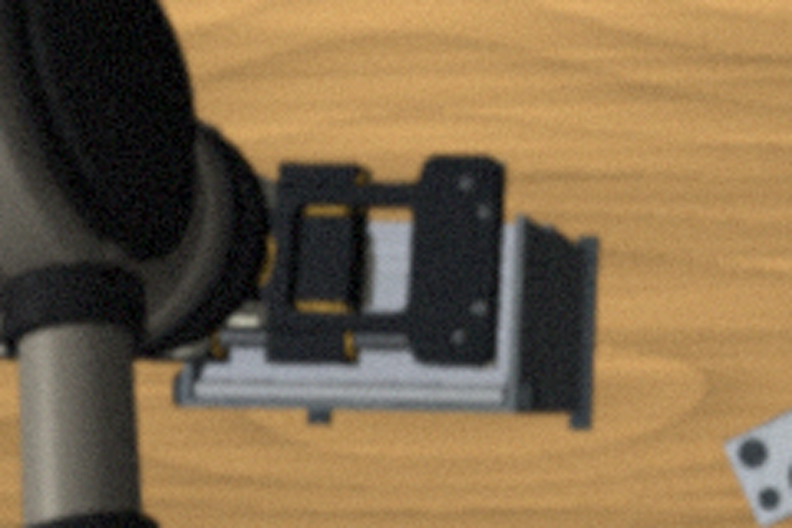

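At rest the wrist view agrees: the walls run from crop col 10 to 705, mid 357, with the tool at 352. The earlier offset was only motion at the moment of the picture. I push down onto the flap about 45 mm in front of the hinge.

```bash
python3 -m inch '[{"x":0.001,"y":0,"z":0.012,"roll":0},{"x":0.0005,"y":0,"z":0.012,"roll":0},{"x":0,"y":0,"z":0.010,"roll":0},{"x":0,"y":0,"z":0.009,"roll":0},{"x":0,"y":0,"z":0.007,"roll":0}]'
python3 go.py .5505 .201 .119 -2
python3 -m inch '[{"x":0,"y":0,"z":0.008,"roll":0},{"x":0,"y":0,"z":0.008,"roll":0},{"x":0,"y":0,"z":0.008,"roll":0},{"x":0,"y":0,"z":0.007,"roll":0},{"x":0,"y":0,"z":0.005,"roll":0}]'
python3 go.py .5325 .2015 .119 -2
```

```text
time: 11.52
ee_pos: [0.5501, 0.2005, 0.1544]
tool_rot: [0.0, 1.0, -0.018, -0.0]
force: [-0.5, 0.7, -0.3]
grip_width: 0.171
t 11.52 pos [0.5501 0.2005 0.1544] h -2.03 tilt [-0.001 -0.    -1.   ] j1,j6 [ 12.5 104.6] F [-0.5  0.7 -0.3] w 15.8
shift mm [ 0.4 -0.6 35.4] /5 [ 0.1 -0.1  7.1] /10 [ 0.  -0.1  3.5] roll -0.03
time: 11.93
ee_pos: [0.5508, 0.2006, 0.119]
tool_rot: [-0.0, 1.0, -0.018, 0.0]
force: [2.6, -0.7, 2.1]
grip_width: 0.165
t 11.93 pos [0.5508 0.2006 0.119 ] h -2.03 tilt [ 0.001  0.    -1.   ] j1,j6 [ 12.5 104.6] F [ 2.6 -0.7  2.1] w 15.2
shift mm [-18.3  -0.2  -0. ] /5 [-3.7 -0.  -0. ] /10 [-1.8 -0.  -0. ] roll -0.03
```

```bash
python3 - <<'E'
from h import *
s=capture("scene")
cv2.imwrite("pics/s12.png",cv2.resize(s[120:330,330:540],None,fx=2.8,fy=2.8,interpolation=2)[:,:,::-1])
E
```

```text
(no output)
```

View pics/s12.png

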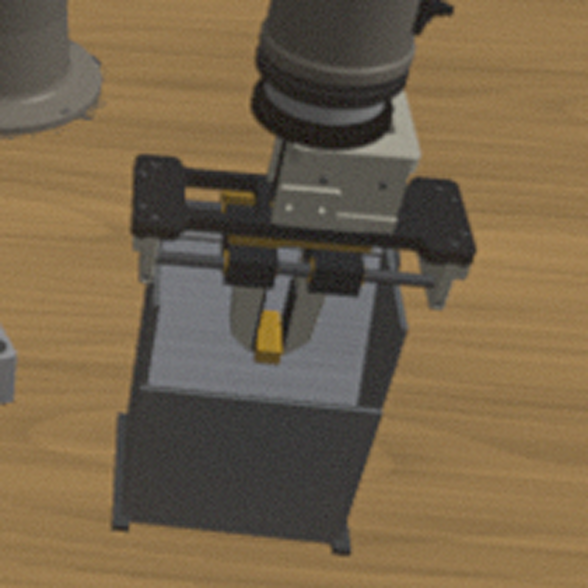

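The flap is opening, with about 3 N on the tool. I shift back to about 26 mm in front of the hinge and release.

```bash
python3 -m inch '[{"x":-0.0045,"y":0,"z":0,"roll":0},{"x":-0.0045,"y":0,"z":0,"roll":0},{"x":-0.0045,"y":0,"z":0,"roll":0},{"x":-0.0045,"y":0,"z":0.001,"roll":0},{"x":0,"y":0,"z":0,"roll":0}]'
python3 go.py .5325 .2015 .119 -2
```

```text
time: 12.4
ee_pos: [0.5326, 0.2012, 0.1184]
tool_rot: [0.0, 1.0, -0.018, 0.001]
force: [5.6, -0.4, -1.6]
grip_width: 0.168
t 12.4 pos [0.5326 0.2012 0.1184] h -2.02 tilt [ 0.001 -0.    -1.   ] j1,j6 [ 13. 105.] F [ 5.6 -0.4 -1.6] w 15.4
shift mm [-0.1 -0.3 -0.6] /5 [-0.  -0.1 -0.1] /10 [-0.  -0.  -0.1] roll -0.02
```

```bash
python3 -m inch '[{"x":0,"y":0,"z":0,"roll":0},{"x":0,"y":0,"z":0,"roll":0},{"x":0,"y":0,"z":0,"roll":0},{"x":0,"y":0,"z":0,"roll":0},{"x":0,"y":0,"z":0,"roll":0}]' 0.2 30
python3 -m inch '[{"x":0,"y":0,"z":0,"roll":0},{"x":0,"y":0,"z":0,"roll":0},{"x":0,"y":0,"z":0,"roll":0},{"x":0,"y":0,"z":0,"roll":0},{"x":0,"y":0,"z":0,"roll":0}]'
python3 - <<'E'
from h import *
s=capture("scene");w=capture("wrist")
cv2.imwrite("pics/s13.png",cv2.resize(s[120:330,330:540],None,fx=2.8,fy=2.8,interpolation=2)[:,:,::-1])
cv2.imwrite("pics/w13.png",w[:,:,::-1])
E
```

```text
time: 12.82
ee_pos: [0.5327, 0.2012, 0.1187]
tool_rot: [0.0, 1.0, -0.018, 0.0]
force: [4.0, -2.1, 1.7]
grip_width: 0.392
time: 13.23
ee_pos: [0.5324, 0.2012, 0.1185]
tool_rot: [0.0, 1.0, -0.018, 0.0]
force: [2.9, 0.4, 1.3]
grip_width: 0.399
```

View pics/s13.png

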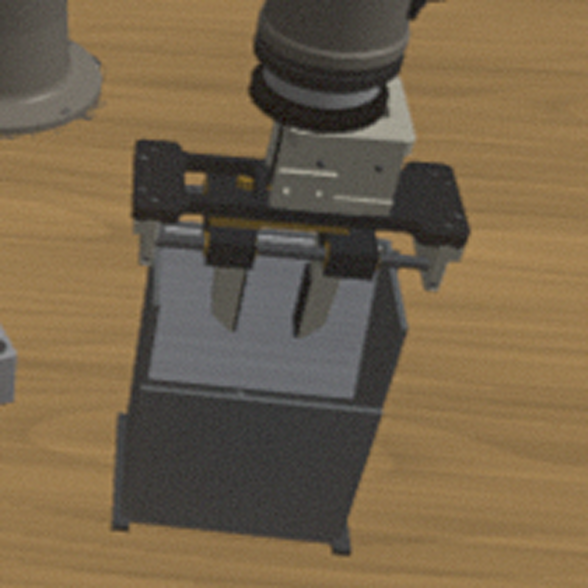

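View pics/w13.png

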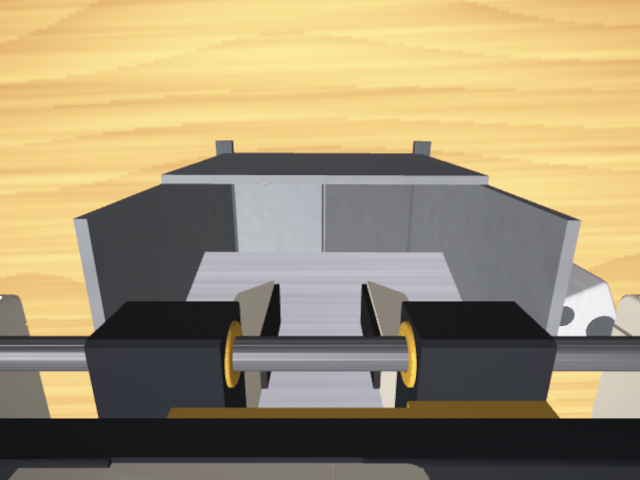

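The bar fell through: the wrist view shows the flap hanging open at rows 250–300 with nothing on it. I come out and go to bar b.

```bash
python3 -m inch '[{"x":0,"y":0,"z":-0.01,"roll":0},{"x":0,"y":0,"z":-0.016,"roll":0},{"x":0,"y":0,"z":-0.02,"roll":0},{"x":0,"y":0,"z":-0.021,"roll":0},{"x":0,"y":0,"z":-0.02,"roll":0}]'
python3 go.py .498 -.22 .205 -79.5
```

```text
time: 13.75
ee_pos: [0.5305, 0.2013, 0.2058]
tool_rot: [0.0, 1.0, -0.018, -0.002]
force: [0.5, -0.2, 0.8]
grip_width: 0.404
t 13.75 pos [0.5305 0.2013 0.2058] h -2.01 tilt [-0.005 -0.    -1.   ] j1,j6 [ 13. 105.] F [ 0.5 -0.2  0.8] w 37.1
shift mm [-17.7 422.2   1.1] /5 [-3.5 84.4  0.2] /10 [-1.8 42.2  0.1] roll 77.49
```

```bash
python3 -m inch '[{"x":-0.0012,"y":0.028,"z":0,"roll":0},{"x":-0.0012,"y":0.028,"z":0,"roll":0},{"x":-0.0012,"y":0.028,"z":0,"roll":0},{"x":-0.0012,"y":0.028,"z":0,"roll":0},{"x":-0.0012,"y":0.028,"z":0,"roll":0}]'
python3 -m inch '[{"x":-0.0012,"y":0.028,"z":0,"roll":0},{"x":-0.0012,"y":0.028,"z":0,"roll":0},{"x":-0.0012,"y":0.028,"z":0,"roll":0},{"x":-0.0012,"y":0.028,"z":0,"roll":0},{"x":-0.0012,"y":0.028,"z":0,"roll":0}]'
python3 -m inch '[{"x":-0.0012,"y":0.028,"z":0,"roll":0},{"x":-0.0012,"y":0.028,"z":0,"roll":0},{"x":-0.0012,"y":0.028,"z":0,"roll":0},{"x":-0.0012,"y":0.028,"z":0,"roll":0},{"x":-0.0012,"y":0.028,"z":0,"roll":0}]'
python3 -m inch '[{"x":0,"y":0,"z":0.018,"roll":7},{"x":0,"y":0,"z":0.018,"roll":7},{"x":0,"y":0,"z":0.018,"roll":7},{"x":0,"y":0,"z":0.018,"roll":7},{"x":0,"y":0,"z":0.018,"roll":7}]'
python3 -m inch '[{"x":0,"y":0,"z":0,"roll":7},{"x":0,"y":0,"z":0,"roll":7},{"x":0,"y":0,"z":0,"roll":7},{"x":0,"y":0,"z":0,"roll":7},{"x":0,"y":0,"z":0,"roll":7}]'
python3 -m inch '[{"x":0,"y":0,"z":0,"roll":7},{"x":0,"y":0,"z":0,"roll":0},{"x":0,"y":0,"z":0,"roll":0},{"x":0,"y":0,"z":0,"roll":0},{"x":0,"y":0,"z":0,"roll":0}]'
python3 go.py .498 -.22 -.009 -79.5
python3 - <<'E'
from h import *
p=camera_params("wrist");im=capture("wrist")[:,:,::-1].copy();cv2.imwrite("pics/w14.png",im)
m=cv2.inRange(cv2.cvtColor(im,cv2.COLOR_BGR2HSV),(22,140,120),(32,255,255)); m[330:]=0
for c in cv2.findContours(m,0,1)[0]:
    if cv2.contourArea(c)<300: continue
    w=np.array([onz("wrist",u,v,.022,p)[:2] for u,v in c[:,0]],np.float32)*1000
    (x,y),(a,b),an=cv2.minAreaRect(w);bx=cv2.boxPoints(((x,y),(a,b),an));e=max((bx[1]-bx[0],bx[2]-bx[1]),key=np.linalg.norm)
    print(cv2.boundingRect(c),np.round((x,y,a,b)),np.degrees(np.arctan2(e[1],e[0])).round(1)%180)
E
```

```text
time: 14.17
ee_pos: [0.5194, 0.061, 0.205]
tool_rot: [-0.0, 1.0, -0.017, -0.002]
force: [0.1, -0.3, 0.5]
grip_width: 0.398
time: 14.58
ee_pos: [0.5087, -0.0785, 0.205]
tool_rot: [-0.001, 1.0, -0.017, -0.002]
force: [1.3, 0.2, -0.2]
grip_width: 0.398
time: 15.0
ee_pos: [0.498, -0.2178, 0.205]
tool_rot: [-0.001, 1.0, -0.018, -0.002]
force: [-0.4, 0.0, 0.3]
grip_width: 0.404
time: 15.42
ee_pos: [0.4982, -0.2166, 0.1142]
tool_rot: [-0.001, 0.947, -0.32, -0.002]
force: [0.3, 0.2, -0.5]
grip_width: 0.401
time: 15.83
ee_pos: [0.4982, -0.2165, 0.1149]
tool_rot: [-0.0, 0.807, -0.59, -0.002]
force: [-0.1, 0.4, -0.2]
grip_width: 0.399
time: 16.25
ee_pos: [0.4993, -0.2175, 0.1154]
tool_rot: [0.0, 0.772, -0.635, -0.0]
force: [0.0, -0.7, -0.0]
grip_width: 0.4
t 16.25 pos [ 0.4993 -0.2175  0.1154] h -78.88 tilt [-0.001  0.001 -1.   ] j1,j6 [-31.6 137.3] F [ 0.  -0.7 -0. ] w 36.8
shift mm [  2.3   1.7 124.4] /5 [ 0.5  0.3 24.9] /10 [ 0.2  0.2 12.4] roll 0.62
(175, 265, 24, 36) [ 593. -159.   14.   30.] 103.3
(314, 202, 20, 51) [ 498. -223.   14.   38.] 101.7
(171, 158, 80, 68) [ 582. -233.   14.   61.] 151.2
(326, 83, 43, 63) [ 498. -304.   39.   15.] 76.5
```

View pics/w14.png

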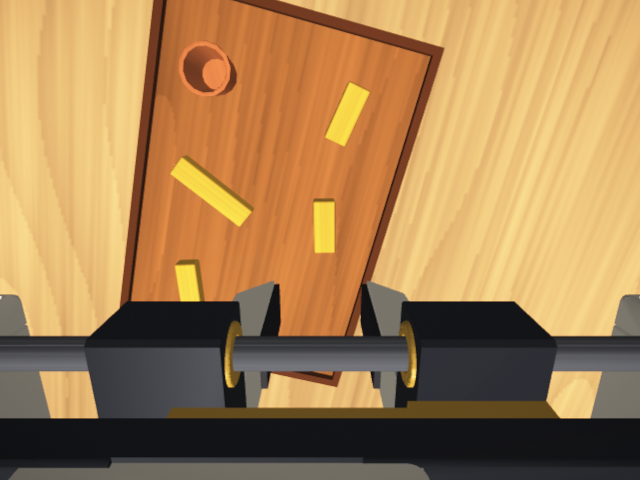

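Bar b is at (324,227). The wrist gives (.498,-.223) with yaw 101.7°, and the top view gave (.498,-.219). That is close enough, so I descend.

```bash
python3 -m inch '[{"x":0.0025,"y":0.0013,"z":0.02,"roll":1},{"x":0,"y":0,"z":0.03,"roll":0.5},{"x":0,"y":0,"z":0.03,"roll":0},{"x":0,"y":0,"z":0.02,"roll":0},{"x":0,"y":0,"z":0.01,"roll":0}]'
python3 go.py .498 -.221 -.009 -80
python3 -m inch '[{"x":0,"y":0,"z":0.005,"roll":0},{"x":0,"y":0,"z":0.005,"roll":0},{"x":0,"y":0,"z":0.003,"roll":0},{"x":0,"y":0,"z":0,"roll":0},{"x":0,"y":0,"z":0,"roll":0}]'
python3 go.py .498 -.221 -.009 -80
```

```text
time: 16.72
ee_pos: [0.4971, -0.2195, 0.0028]
tool_rot: [0.0, 0.763, -0.646, -0.002]
force: [-0.2, -0.2, 0.2]
grip_width: 0.398
t 16.72 pos [ 0.4971 -0.2195  0.0028] h -80.47 tilt [-0.004  0.002 -1.   ] j1,j6 [-31.9 138.6] F [-0.2 -0.2  0.2] w 36.7
shift mm [ 1.6 -0.7 11.8] /5 [ 0.3 -0.1  2.4] /10 [ 0.2 -0.1  1.2] roll -0.47
time: 17.13
ee_pos: [0.4993, -0.2209, -0.0066]
tool_rot: [-0.0, 0.763, -0.646, 0.001]
force: [-0.2, 0.1, -0.2]
grip_width: 0.402
t 17.13 pos [ 0.4993 -0.2209 -0.0066] h -80.52 tilt [ 0.001 -0.001 -1.   ] j1,j6 [-31.9 138.6] F [-0.2  0.1 -0.2] w 36.9
shift mm [-0.1  1.3  2.4] /5 [-0.   0.3  0.5] /10 [-0.   0.1  0.2] roll -0.52
```

```bash
python3 -m inch '[{"x":0,"y":0.001,"z":0.0015,"roll":0},{"x":0,"y":0,"z":0,"roll":0},{"x":0,"y":0,"z":0,"roll":0},{"x":0,"y":0,"z":0,"roll":0},{"x":0,"y":0,"z":0,"roll":0}]' 1 40
python3 -m inch '[{"x":0,"y":0,"z":0,"roll":0},{"x":0,"y":0,"z":0,"roll":0},{"x":0,"y":0,"z":-0.005,"roll":0},{"x":0,"y":0,"z":-0.01,"roll":0},{"x":0,"y":0,"z":-0.015,"roll":0}]'
```

```text
time: 17.55
ee_pos: [0.4978, -0.2208, -0.0087]
tool_rot: [0.0, 0.763, -0.646, 0.0]
force: [-0.4, -0.4, 2.1]
grip_width: 0.17
time: 17.97
ee_pos: [0.497, -0.2202, 0.0208]
tool_rot: [0.0, 0.763, -0.646, -0.001]
force: [0.3, 0.8, -0.5]
grip_width: 0.169
```

Bar b is held at width 0.169. I lift and turn back.

```bash
python3 -m inch '[{"x":0,"y":0,"z":-0.03,"roll":0},{"x":0,"y":0,"z":-0.035,"roll":0},{"x":0,"y":0,"z":-0.038,"roll":-6.5},{"x":0,"y":0,"z":-0.038,"roll":-6.5},{"x":0,"y":0,"z":-0.038,"roll":-6.5}]'
python3 -m inch '[{"x":0,"y":0,"z":0,"roll":-6.5},{"x":0,"y":0,"z":0,"roll":-6.5},{"x":0,"y":0,"z":0,"roll":-6.5},{"x":0,"y":0,"z":0,"roll":-6.5},{"x":0,"y":0,"z":0,"roll":-6.5}]'
python3 -m inch '[{"x":0,"y":0,"z":0,"roll":-6.5},{"x":0,"y":0,"z":0,"roll":-6.5},{"x":0,"y":0,"z":0,"roll":-6.5},{"x":0,"y":0,"z":0,"roll":-7},{"x":0,"y":0,"z":0,"roll":0}]'
python3 go.py .5505 .2005 .205 -2
```

```text
time: 18.38
ee_pos: [0.4974, -0.2204, 0.2027]
tool_rot: [0.0, 0.863, -0.505, 0.0]
force: [1.1, -0.9, -0.6]
grip_width: 0.168
time: 18.8
ee_pos: [0.4977, -0.2205, 0.2009]
tool_rot: [0.0, 0.97, -0.244, 0.0]
force: [-0.2, 1.2, -1.0]
grip_width: 0.167
time: 19.22
ee_pos: [0.4977, -0.2206, 0.2007]
tool_rot: [0.0, 1.0, -0.015, 0.0]
force: [0.4, -0.2, -0.0]
grip_width: 0.171
t 19.22 pos [ 0.4977 -0.2206  0.2007] h -1.77 tilt [ 0. -0. -1.] j1,j6 [-32.   59.8] F [ 0.4 -0.2 -0. ] w 15.7
shift mm [  39.8 -422.5   -4.4] /5 [  8.  -84.5  -0.9] /10 [  4.  -42.3  -0.4] roll 0.23
```

```bash
python3 -m inch '[{"x":0.0026,"y":-0.0282,"z":-0.001,"roll":0},{"x":0.0026,"y":-0.0282,"z":-0.001,"roll":0},{"x":0.0026,"y":-0.0282,"z":-0.001,"roll":0},{"x":0.0026,"y":-0.0282,"z":-0.001,"roll":0},{"x":0.0026,"y":-0.0282,"z":-0.001,"roll":0}]'
python3 -m inch '[{"x":0.0026,"y":-0.0282,"z":0,"roll":0},{"x":0.0026,"y":-0.0282,"z":0,"roll":0},{"x":0.0026,"y":-0.0282,"z":0,"roll":0},{"x":0.0026,"y":-0.0282,"z":0,"roll":0},{"x":0.0026,"y":-0.0282,"z":0,"roll":0}]'
python3 -m inch '[{"x":0.0026,"y":-0.0282,"z":0,"roll":0},{"x":0.0026,"y":-0.0282,"z":0,"roll":0},{"x":0.0026,"y":-0.0282,"z":0,"roll":0},{"x":0.0026,"y":-0.0282,"z":0,"roll":0},{"x":0.0026,"y":-0.0282,"z":0,"roll":0}]'
python3 -m inch '[{"x":0,"y":0,"z":0,"roll":0},{"x":0,"y":0,"z":0,"roll":0},{"x":0,"y":0,"z":0,"roll":0},{"x":0,"y":0,"z":0,"roll":0},{"x":0,"y":0,"z":0,"roll":0}]'
python3 go.py .5505 .2005 .119 -2
python3 - <<'E'
from h import *
w=capture("wrist");cv2.imwrite("pics/w15.png",w[:,:,::-1])
E
```

```text
time: 19.63
ee_pos: [0.5156, -0.0789, 0.2056]
tool_rot: [0.0, 1.0, -0.02, 0.0]
force: [1.1, -0.4, -1.5]
grip_width: 0.168
time: 20.05
ee_pos: [0.5336, 0.0616, 0.2056]
tool_rot: [0.0, 1.0, -0.02, 0.0]
force: [0.4, -0.6, -0.3]
grip_width: 0.171
time: 20.47
ee_pos: [0.5516, 0.2021, 0.2055]
tool_rot: [0.0, 1.0, -0.02, 0.0]
force: [-0.8, 0.2, -0.3]
grip_width: 0.166
time: 20.88
ee_pos: [0.5518, 0.1995, 0.2052]
tool_rot: [0.0, 1.0, -0.019, 0.0]
force: [0.0, 0.2, -0.6]
grip_width: 0.172
t 20.88 pos [0.5518 0.1995 0.2052] h -2.16 tilt [ 0. -0. -1.] j1,j6 [ 12.4 104.6] F [ 0.   0.2 -0.6] w 15.8
shift mm [-1.3 -1.  86.2] /5 [-0.3 -0.2 17.2] /10 [-0.1 -0.1  8.6] roll -0.16
```

View pics/w15.png

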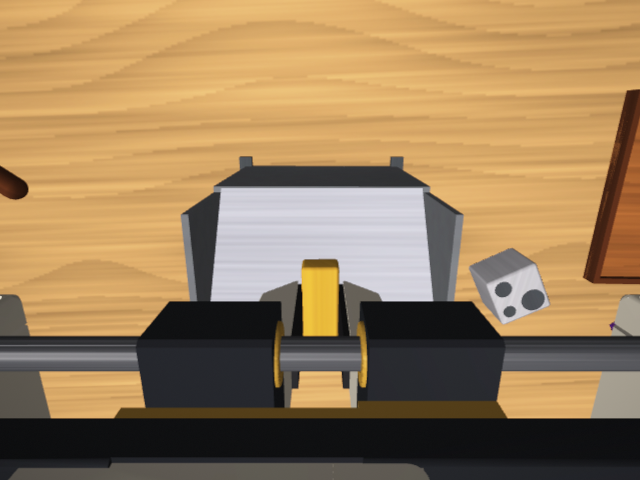

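The flap is shut again and the bar is centred: the walls are at cols 182 and 463, mid 322. I repeat the drop.

```bash
python3 -m inch '[{"x":-0.001,"y":0,"z":0.012,"roll":0},{"x":0,"y":0,"z":0.012,"roll":0},{"x":0,"y":0,"z":0.010,"roll":0},{"x":0,"y":0,"z":0.009,"roll":0},{"x":0,"y":0,"z":0.007,"roll":0}]'
python3 -m inch '[{"x":0,"y":0,"z":0.008,"roll":0},{"x":0,"y":0,"z":0.008,"roll":0},{"x":0,"y":0,"z":0.008,"roll":0},{"x":0,"y":0,"z":0.007,"roll":0},{"x":0,"y":0,"z":0.005,"roll":0}]'
python3 -m inch '[{"x":-0.0045,"y":0,"z":0,"roll":0},{"x":-0.0045,"y":0,"z":0,"roll":0},{"x":-0.0045,"y":0,"z":0,"roll":0},{"x":-0.0045,"y":0,"z":0.001,"roll":0},{"x":0,"y":0,"z":0,"roll":0}]'
python3 go.py .532 .2015 .119 -2
```

```text
time: 21.35
ee_pos: [0.5505, 0.2002, 0.154]
tool_rot: [0.0, 1.0, -0.018, -0.0]
force: [-0.1, 0.1, -1.5]
grip_width: 0.167
time: 21.77
ee_pos: [0.5511, 0.2007, 0.1184]
tool_rot: [0.0, 1.0, -0.018, 0.0]
force: [1.9, -0.6, 2.7]
grip_width: 0.166
time: 22.18
ee_pos: [0.5324, 0.2014, 0.1182]
tool_rot: [0.0, 1.0, -0.017, 0.001]
force: [5.3, -0.5, -2.0]
grip_width: 0.168
t 22.18 pos [0.5324 0.2014 0.1182] h -2.0 tilt [ 0.001 -0.    -1.   ] j1,j6 [ 13. 105.] F [ 5.3 -0.5 -2. ] w 15.4
shift mm [-0.4 -0.1 -0.8] /5 [-0.1 -0.  -0.2] /10 [-0.  -0.  -0.1] roll -0.0
```

```bash
python3 -m inch '[{"x":0,"y":0,"z":0,"roll":0},{"x":0,"y":0,"z":0,"roll":0},{"x":0,"y":0,"z":0,"roll":0},{"x":0,"y":0,"z":0,"roll":0},{"x":0,"y":0,"z":0,"roll":0}]' 0.2 30
python3 -m inch '[{"x":0,"y":0,"z":0,"roll":0},{"x":0,"y":0,"z":0,"roll":0},{"x":0,"y":0,"z":0,"roll":0},{"x":0,"y":0,"z":0,"roll":0},{"x":0,"y":0,"z":0,"roll":0}]'
python3 - <<'E'
from h import *
w=capture("wrist");cv2.imwrite("pics/w16.png",w[:,:,::-1])
E
```

```text
time: 22.6
ee_pos: [0.533, 0.2013, 0.1183]
tool_rot: [-0.0, 1.0, -0.018, 0.0]
force: [4.3, -0.3, 3.2]
grip_width: 0.395
time: 23.02
ee_pos: [0.5327, 0.2013, 0.118]
tool_rot: [0.0, 1.0, -0.018, 0.0]
force: [3.5, -0.9, 3.3]
grip_width: 0.404
```

View pics/w16.png

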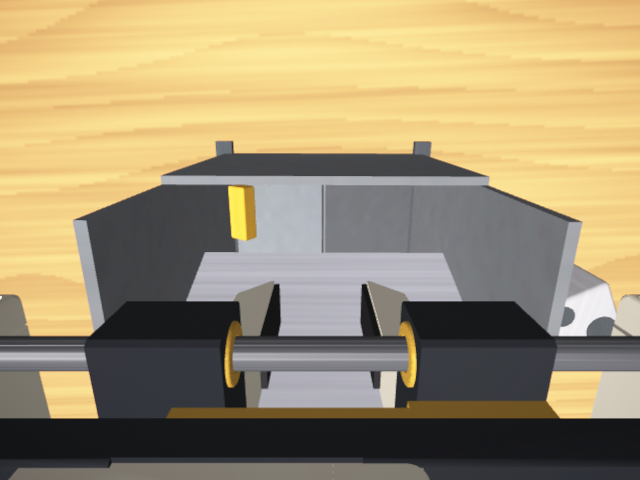

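Bar b fell through: a bar is visible in the bin at (242,212), and nothing is on the flap. I come out and go to bar c.

```bash
python3 -m inch '[{"x":0,"y":0,"z":-0.01,"roll":0},{"x":0,"y":0,"z":-0.016,"roll":0},{"x":0,"y":0,"z":-0.02,"roll":0},{"x":0,"y":0,"z":-0.021,"roll":0},{"x":0,"y":0,"z":-0.02,"roll":0}]'
python3 go.py .4985 -.302 .205 77
```

```text
time: 23.48
ee_pos: [0.531, 0.2014, 0.2057]
tool_rot: [0.0, 1.0, -0.018, -0.002]
force: [0.3, -1.1, -0.4]
grip_width: 0.398
t 23.48 pos [0.531  0.2014 0.2057] h -2.01 tilt [-0.004 -0.    -1.   ] j1,j6 [ 13. 105.] F [ 0.3 -1.1 -0.4] w 36.6
shift mm [-14.8 504.2   1.1] /5 [ -3.  100.8   0.2] /10 [-1.5 50.4  0.1] roll -79.01
```

```bash
python3 -m inch '[{"x":-0.001,"y":0.0336,"z":0,"roll":0},{"x":-0.001,"y":0.0336,"z":0,"roll":0},{"x":-0.001,"y":0.0336,"z":0,"roll":0},{"x":-0.001,"y":0.0336,"z":0,"roll":0},{"x":-0.001,"y":0.0336,"z":0,"roll":0}]'
python3 -m inch '[{"x":-0.001,"y":0.0336,"z":0,"roll":0},{"x":-0.001,"y":0.0336,"z":0,"roll":0},{"x":-0.001,"y":0.0336,"z":0,"roll":0},{"x":-0.001,"y":0.0336,"z":0,"roll":0},{"x":-0.001,"y":0.0336,"z":0,"roll":0}]'
python3 -m inch '[{"x":-0.001,"y":0.0336,"z":0,"roll":0},{"x":-0.001,"y":0.0336,"z":0,"roll":0},{"x":-0.001,"y":0.0336,"z":0,"roll":0},{"x":-0.001,"y":0.0336,"z":0,"roll":0},{"x":-0.001,"y":0.0336,"z":0,"roll":0}]'
python3 -m inch '[{"x":0,"y":0,"z":0.018,"roll":-6.6},{"x":0,"y":0,"z":0.018,"roll":-6.6},{"x":0,"y":0,"z":0.018,"roll":-6.6},{"x":0,"y":0,"z":0.018,"roll":-6.6},{"x":0,"y":0,"z":0.018,"roll":-6.6}]'
python3 -m inch '[{"x":0,"y":0,"z":0,"roll":-6.6},{"x":0,"y":0,"z":0,"roll":-6.6},{"x":0,"y":0,"z":0,"roll":-6.6},{"x":0,"y":0,"z":0,"roll":-6.6},{"x":0,"y":0,"z":0,"roll":-6.6}]'
python3 -m inch '[{"x":0,"y":0,"z":0,"roll":-6.5},{"x":0,"y":0,"z":0,"roll":-6.5},{"x":0,"y":0,"z":0,"roll":0},{"x":0,"y":0,"z":0,"roll":0},{"x":0,"y":0,"z":0,"roll":0}]'
python3 go.py .4985 -.303 -.009 77
python3 - <<'E'
from h import *
p=camera_params("wrist");im=capture("wrist")[:,:,::-1].copy();cv2.imwrite("pics/w17.png",im)
m=cv2.inRange(cv2.cvtColor(im,cv2.COLOR_BGR2HSV),(22,140,120),(32,255,255)); m[330:]=0
for c in cv2.findContours(m,0,1)[0]:
    if cv2.contourArea(c)<300: continue
    w=np.array([onz("wrist",u,v,.022,p)[:2] for u,v in c[:,0]],np.float32)*1000
    (x,y),(a,b),an=cv2.minAreaRect(w);bx=cv2.boxPoints(((x,y),(a,b),an));e=max((bx[1]-bx[0],bx[2]-bx[1]),key=np.linalg.norm)
    print(cv2.boundingRect(c),np.round((x,y,a,b)),np.degrees(np.arctan2(e[1],e[0])).round(1)%180)
E
```

```text
time: 23.9
ee_pos: [0.5198, 0.0328, 0.2049]
tool_rot: [-0.0, 1.0, -0.017, -0.002]
force: [0.0, -0.9, -0.4]
grip_width: 0.399
time: 24.32
ee_pos: [0.5092, -0.1347, 0.2049]
tool_rot: [-0.001, 1.0, -0.018, -0.002]
force: [-0.7, 0.5, -0.7]
grip_width: 0.401
time: 24.73
ee_pos: [0.4986, -0.3021, 0.2048]
tool_rot: [-0.001, 1.0, -0.018, -0.001]
force: [0.7, 1.0, -0.5]
grip_width: 0.396
time: 25.15
ee_pos: [0.4988, -0.3005, 0.114]
tool_rot: [-0.002, 0.963, 0.27, -0.001]
force: [0.9, -0.0, -0.4]
grip_width: 0.405
time: 25.57
ee_pos: [0.4989, -0.3004, 0.1147]
tool_rot: [-0.002, 0.847, 0.532, -0.0]
force: [0.1, 0.9, 0.3]
grip_width: 0.403
time: 25.98
ee_pos: [0.4996, -0.3013, 0.1149]
tool_rot: [-0.001, 0.784, 0.621, -0.0]
force: [-0.5, 0.6, 0.1]
grip_width: 0.405
t 25.98 pos [ 0.4996 -0.3013  0.1149] h 76.79 tilt [-0.001  0.001 -1.   ] j1,j6 [-38.6 -25.4] F [-0.5  0.6  0.1] w 37.3
shift mm [ -2.   -0.5 123.9] /5 [-0.4 -0.1 24.8] /10 [-0.2 -0.1 12.4] roll -0.21
(309, 209, 20, 50) [ 498. -304.   38.   14.] 76.4
(370, 85, 91, 47) [ 582. -233.   15.   61.] 151.3
```

View pics/w17.png

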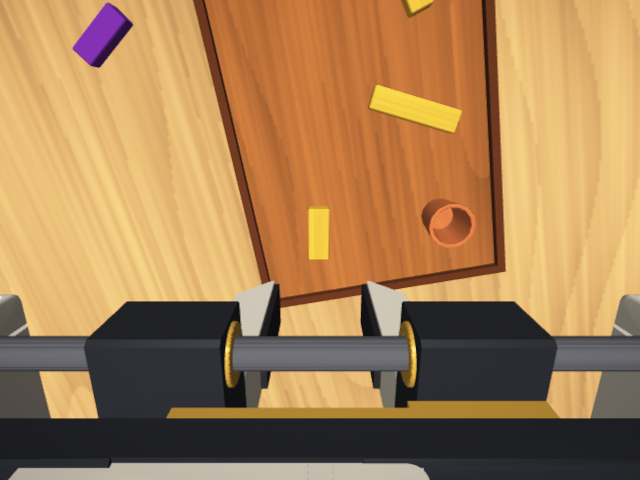

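Bar c is at (318,233), upright in the picture. The cup at (448,225) is about 90 mm away, clear of the fingers. I descend.

```bash
python3 -m inch '[{"x":-0.002,"y":-0.0005,"z":0.02,"roll":0},{"x":0,"y":0,"z":0.03,"roll":0},{"x":0,"y":0,"z":0.03,"roll":0},{"x":0,"y":0,"z":0.02,"roll":0},{"x":0,"y":0,"z":0.01,"roll":0}]'
python3 -m inch '[{"x":0,"y":0,"z":0.005,"roll":0},{"x":0,"y":0,"z":0.005,"roll":0},{"x":0,"y":0,"z":0.003,"roll":0},{"x":0,"y":0,"z":0,"roll":0},{"x":0,"y":0,"z":0,"roll":0}]'
python3 go.py .4985 -.303 -.009 77
```

```text
time: 26.45
ee_pos: [0.4974, -0.3024, 0.0021]
tool_rot: [-0.002, 0.783, 0.622, -0.001]
force: [0.0, -0.3, -0.2]
grip_width: 0.4
time: 26.87
ee_pos: [0.4995, -0.3041, -0.0071]
tool_rot: [0.001, 0.783, 0.622, 0.0]
force: [-0.4, -0.4, 0.5]
grip_width: 0.4
t 26.87 pos [ 0.4995 -0.3041 -0.0071] h 76.96 tilt [ 0.001 -0.001 -1.   ] j1,j6 [-38.8 -25.8] F [-0.4 -0.4  0.5] w 36.8
shift mm [ 0.8 -1.2  1.9] /5 [ 0.2 -0.2  0.4] /10 [ 0.1 -0.1  0.2] roll -0.04
```

```bash
python3 -m inch '[{"x":0,"y":-0.001,"z":0.0015,"roll":0},{"x":0,"y":0,"z":0,"roll":0},{"x":0,"y":0,"z":0,"roll":0},{"x":0,"y":0,"z":0,"roll":0},{"x":0,"y":0,"z":0,"roll":0}]' 1 40
python3 -m inch '[{"x":0,"y":0,"z":0,"roll":0},{"x":0,"y":0,"z":0,"roll":0},{"x":0,"y":0,"z":-0.005,"roll":0},{"x":0,"y":0,"z":-0.01,"roll":0},{"x":0,"y":0,"z":-0.015,"roll":0}]'
```

```text
time: 27.28
ee_pos: [0.4981, -0.3035, -0.0092]
tool_rot: [0.0, 0.783, 0.622, 0.0]
force: [0.1, 0.2, 1.8]
grip_width: 0.169
time: 27.7
ee_pos: [0.4973, -0.3028, 0.0202]
tool_rot: [-0.001, 0.783, 0.622, -0.0]
force: [0.0, -0.4, -0.6]
grip_width: 0.17
```

Bar c is held. I lift and turn by +79°.

```bash
python3 -m inch '[{"x":0,"y":0,"z":-0.03,"roll":0},{"x":0,"y":0,"z":-0.035,"roll":0},{"x":0,"y":0,"z":-0.038,"roll":6.6},{"x":0,"y":0,"z":-0.038,"roll":6.6},{"x":0,"y":0,"z":-0.038,"roll":6.6}]'
python3 -m inch '[{"x":0,"y":0,"z":-0.004,"roll":6.6},{"x":0,"y":0,"z":0,"roll":6.6},{"x":0,"y":0,"z":0,"roll":6.6},{"x":0,"y":0,"z":0,"roll":6.6},{"x":0,"y":0,"z":0,"roll":6.6}]'
python3 -m inch '[{"x":0,"y":0,"z":0,"roll":6.6},{"x":0,"y":0,"z":0,"roll":6.6},{"x":0,"y":0,"z":0,"roll":6.6},{"x":0,"y":0,"z":0,"roll":6.6},{"x":0,"y":0,"z":0,"roll":0}]'
python3 go.py .5505 .2005 .205 -2
```

```text
time: 28.12
ee_pos: [0.4976, -0.3031, 0.2022]
tool_rot: [0.0, 0.879, 0.476, 0.0]
force: [1.1, 0.7, -0.7]
grip_width: 0.175
time: 28.53
ee_pos: [0.4979, -0.3033, 0.2044]
tool_rot: [0.0, 0.978, 0.207, 0.0]
force: [-0.7, 0.5, -0.4]
grip_width: 0.168
time: 28.95
ee_pos: [0.4979, -0.3034, 0.2042]
tool_rot: [0.0, 1.0, -0.021, 0.0]
force: [-0.1, 0.7, -0.3]
grip_width: 0.167
t 28.95 pos [ 0.4979 -0.3034  0.2042] h -2.46 tilt [ 0. -0. -1.] j1,j6 [-38.9  53.6] F [-0.1  0.7 -0.3] w 15.4
shift mm [  30.9 -505.7   -0.9] /5 [   6.2 -101.1   -0.2] /10 [  3.1 -50.6  -0.1] roll -0.46
```

```bash
python3 -m inch '[{"x":0.0021,"y":-0.0337,"z":0,"roll":0},{"x":0.0021,"y":-0.0337,"z":0,"roll":0},{"x":0.0021,"y":-0.0337,"z":0,"roll":0},{"x":0.0021,"y":-0.0337,"z":0,"roll":0},{"x":0.0021,"y":-0.0337,"z":0,"roll":0}]'
python3 -m inch '[{"x":0.0021,"y":-0.0337,"z":0,"roll":0},{"x":0.0021,"y":-0.0337,"z":0,"roll":0},{"x":0.0021,"y":-0.0337,"z":0,"roll":0},{"x":0.0021,"y":-0.0337,"z":0,"roll":0},{"x":0.0021,"y":-0.0337,"z":0,"roll":0}]'
python3 -m inch '[{"x":0.002,"y":-0.0337,"z":0,"roll":0},{"x":0.002,"y":-0.0337,"z":0,"roll":0},{"x":0.002,"y":-0.0337,"z":0,"roll":0},{"x":0.002,"y":-0.0337,"z":0,"roll":0},{"x":0.002,"y":-0.0337,"z":0,"roll":-0.4}]'
python3 -m inch '[{"x":0,"y":0,"z":0,"roll":0},{"x":0,"y":0,"z":0,"roll":0},{"x":0,"y":0,"z":0,"roll":0},{"x":0,"y":0,"z":0,"roll":0},{"x":0,"y":0,"z":0,"roll":0}]'
python3 go.py .5505 .2005 .119 -2
python3 - <<'E'
from h import *
w=capture("wrist");cv2.imwrite("pics/w18.png",w[:,:,::-1])
E
```

```text
time: 29.37
ee_pos: [0.5148, -0.1339, 0.2041]
tool_rot: [0.0, 1.0, -0.018, 0.0]
force: [0.8, 0.2, -0.7]
grip_width: 0.171
time: 29.78
ee_pos: [0.5319, 0.0342, 0.2042]
tool_rot: [0.0, 1.0, -0.017, 0.0]
force: [0.4, 0.5, 0.4]
grip_width: 0.166
time: 30.2
ee_pos: [0.5484, 0.2022, 0.2041]
tool_rot: [0.0, 1.0, -0.014, 0.0]
force: [0.6, -0.2, -0.9]
grip_width: 0.166
time: 30.62
ee_pos: [0.5487, 0.1992, 0.2037]
tool_rot: [0.0, 1.0, -0.016, 0.0]
force: [-0.3, 0.2, -0.8]
grip_width: 0.166
t 30.62 pos [0.5487 0.1992 0.2037] h -1.88 tilt [ 0. -0. -1.] j1,j6 [ 12.4 104.3] F [-0.3  0.2 -0.8] w 15.2
shift mm [ 1.7 -1.4 84.7] /5 [ 0.3 -0.3 16.9] /10 [ 0.2 -0.1  8.5] roll 0.12
```

View pics/w18.png

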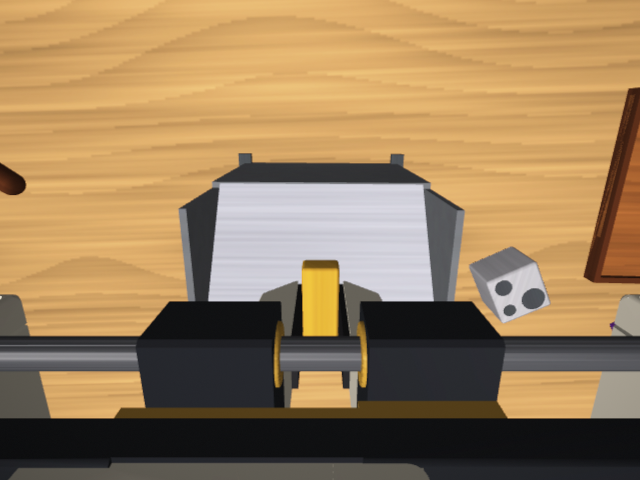

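Flap shut, bar centred (walls at 180 and 463). Third drop.

```bash
python3 -m inch '[{"x":0.001,"y":-0.001,"z":0.012,"roll":0},{"x":0.001,"y":0,"z":0.012,"roll":0},{"x":0,"y":0,"z":0.010,"roll":0},{"x":0,"y":0,"z":0.008,"roll":0},{"x":0,"y":0,"z":0.007,"roll":0}]'
python3 -m inch '[{"x":0,"y":0,"z":0.008,"roll":0},{"x":0,"y":0,"z":0.008,"roll":0},{"x":0,"y":0,"z":0.008,"roll":0},{"x":0,"y":0,"z":0.007,"roll":0},{"x":0,"y":0,"z":0.005,"roll":0}]'
python3 -m inch '[{"x":-0.0045,"y":0,"z":0,"roll":0},{"x":-0.0045,"y":0,"z":0,"roll":0},{"x":-0.0045,"y":0,"z":0,"roll":0},{"x":-0.0045,"y":0,"z":0.001,"roll":0},{"x":0,"y":0,"z":0,"roll":0}]'
python3 go.py .532 .2015 .119 -2
```

```text
time: 31.08
ee_pos: [0.5505, 0.2009, 0.1537]
tool_rot: [0.0, 1.0, -0.016, -0.0]
force: [0.3, 0.5, -0.9]
grip_width: 0.171
time: 31.5
ee_pos: [0.551, 0.2014, 0.1179]
tool_rot: [-0.0, 1.0, -0.016, 0.0]
force: [1.8, -0.0, 3.0]
grip_width: 0.168
time: 31.92
ee_pos: [0.5323, 0.202, 0.1177]
tool_rot: [0.0, 1.0, -0.016, 0.0]
force: [5.9, 0.0, -1.6]
grip_width: 0.168
t 31.92 pos [0.5323 0.202  0.1177] h -1.81 tilt [ 0.001 -0.    -1.   ] j1,j6 [ 13.1 104.9] F [ 5.9  0.  -1.6] w 15.4
shift mm [-0.3  0.6 -1.3] /5 [-0.1  0.1 -0.3] /10 [-0.   0.1 -0.1] roll 0.19
```

```bash
python3 -m inch '[{"x":0,"y":0,"z":0,"roll":0},{"x":0,"y":0,"z":0,"roll":0},{"x":0,"y":0,"z":0,"roll":0},{"x":0,"y":0,"z":0,"roll":0},{"x":0,"y":0,"z":0,"roll":0}]' 0.2 30
python3 -m inch '[{"x":0,"y":0,"z":0,"roll":0},{"x":0,"y":0,"z":0,"roll":0},{"x":0,"y":0,"z":0,"roll":0},{"x":0,"y":0,"z":0,"roll":0},{"x":0,"y":0,"z":0,"roll":0}]'
python3 - <<'E'
from h import *
w=capture("wrist");cv2.imwrite("pics/w19.png",w[:,:,::-1])
E
```

```text
time: 32.33
ee_pos: [0.5329, 0.2019, 0.1178]
tool_rot: [0.0, 1.0, -0.016, 0.0]
force: [4.3, -1.2, 2.5]
grip_width: 0.394
time: 32.75
ee_pos: [0.5327, 0.202, 0.1175]
tool_rot: [0.0, 1.0, -0.016, 0.0]
force: [3.3, -1.8, 3.2]
grip_width: 0.395
```

View pics/w19.png

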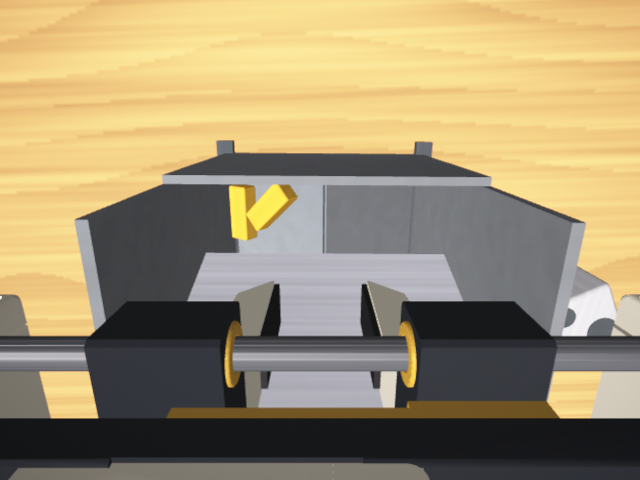

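Bars are visible in the bin at (242,212) and (272,205); the first one lies hidden behind the flap. I come out and check everything.

```bash
python3 -m inch '[{"x":0,"y":0,"z":-0.01,"roll":0},{"x":0,"y":0,"z":-0.016,"roll":0},{"x":0,"y":0,"z":-0.02,"roll":0},{"x":0,"y":0,"z":-0.022,"roll":0},{"x":0,"y":0,"z":-0.025,"roll":0}]'
python3 -m inch '[{"x":-0.01,"y":0.03,"z":-0.01,"roll":0},{"x":-0.01,"y":0.03,"z":-0.01,"roll":0},{"x":-0.01,"y":0.03,"z":-0.005,"roll":0},{"x":-0.01,"y":0.03,"z":0,"roll":0},{"x":-0.01,"y":0.03,"z":0,"roll":0}]'
python3 -m inch '[{"x":0,"y":0,"z":0,"roll":0},{"x":0,"y":0,"z":0,"roll":0},{"x":0,"y":0,"z":0,"roll":0},{"x":0,"y":0,"z":0,"roll":0},{"x":0,"y":0,"z":0,"roll":0}]'
python3 - <<'E'
from h import *
s=capture("scene");t=capture("top");print(r.read_state()["ee_pos"],r.read_state()["force"])
cv2.imwrite("pics/s20.png",s[:,:,::-1]);cv2.imwrite("pics/t20.png",cv2.convertScaleAbs(t[:,:,::-1],alpha=1.5))
E
```

```text
time: 33.22
ee_pos: [0.5305, 0.2021, 0.2105]
tool_rot: [0.0, 1.0, -0.016, -0.003]
force: [1.0, -0.1, 0.1]
grip_width: 0.4
time: 33.63
ee_pos: [0.4758, 0.0532, 0.2357]
tool_rot: [-0.0, 1.0, -0.015, -0.001]
force: [0.2, -0.1, 0.6]
grip_width: 0.4
time: 34.05
ee_pos: [0.4778, 0.0547, 0.2353]
tool_rot: [-0.0, 1.0, -0.015, -0.0]
force: [-0.3, 1.0, 0.2]
grip_width: 0.396
[0.47789593 0.0545249  0.23526864] [ 0.41773934  0.29069387 -0.50126322]
```

View pics/s20.png

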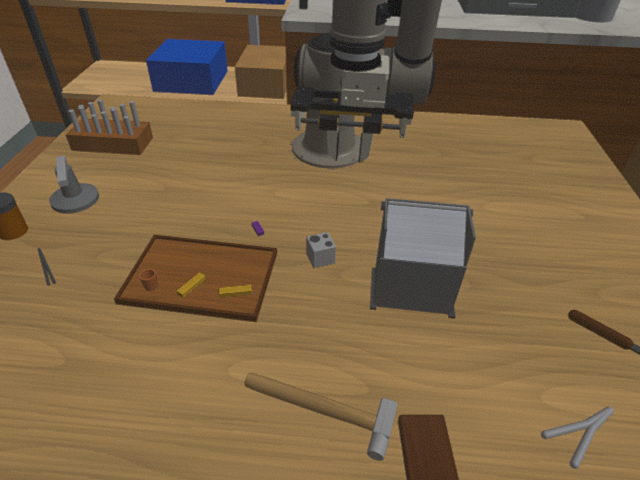

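View pics/t20.png

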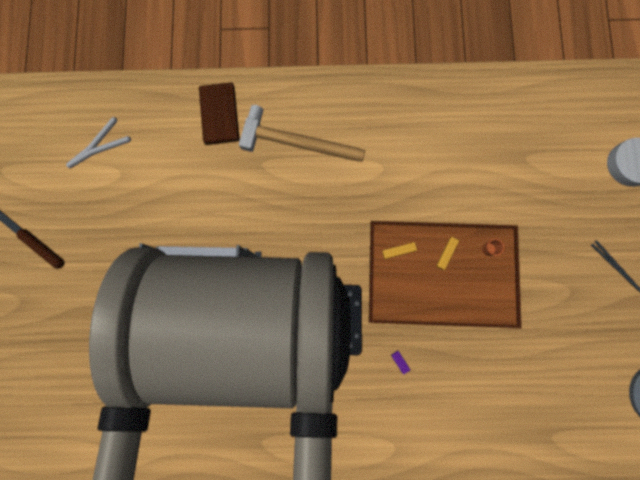

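```bash
python3 - <<'E'
from h import *
a=cv2.imread("pics/scene0.png").astype(int);b=cv2.imread("pics/s20.png").astype(int)
d=cv2.blur(np.abs(a-b).sum(2).astype(np.float32),(3,3))
for n,(x0,x1,y0,y1) in dict(box=(370,480,195,320),block=(300,340,230,270),full=(175,260,270,300),cup=(135,163,265,295),hammer=(240,400,370,460),shorts=(155,265,245,270)).items(): print(n,d[y0:y1,x0:x1].mean().round(1),d[y0:y1,x0:x1].max())
r.close_job()
E
```

```text
box 8.1 19.222221
block 7.8 14.777778
full 9.5 17.11111
cup 9.9 17.555555
hammer 7.5 16.333334
shorts 22.2 113.44444
the job is handed in; nothing more can be done
```

I picked up all three short bars and dropped each one through the flap into the scrap box. The job was handed in at about 34 s, well inside the 72 s limit; it reports no verdict.

**Last checks:**
- **What stayed put:** comparing the scene picture before and after, the box with its shut flap, the steel block, both full-length bars, the cup and the hammer differ only by image noise. The three short bars are gone from the board.
- **Bars in the bin:** with the flap held open after the third drop, two bars were visible in the bin. The first was never seen there. I take it to be behind the flap, because it left the fingers inside the open box and nothing was left on the flap. The flap also shut fully each time.

**What disagreed:**
- **Finger height:** the real finger ends were about 20 mm above the reported TCP. The first grasp closed on air above bar a without moving it. I found the offset from two camera views and by lowering in small steps, then used it for every grasp and drop.
- **Box position:** one wrist picture put the box 8–10 mm off. The arm was still settling when I took it, and a picture at rest agreed with the fixed cameras to about 1 mm.
- **Refused commands:** the first move commands were refused because each row needs all four keys. Nothing moved.

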